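# Sort the bench parts and press the sleeve case shut

### The job

Clear the mixed machine parts off the assembly bench: the flanged sleeves go into the lidded case, the flat link bars into the low tray, and the bearing feet into the deep picking bin; the number of each varies. Once every sleeve is in, swing the case's lid over and press firmly down on its front edge so that it is fully shut. Leave the tools and other things on the bench where they are.

Things in the scene. Friction and masses are not known exactly. Their poses are not given: they have to be found in the camera images.
- case: blue lidded case fixed to the bench on the robot's left, for the sleeves. Outside 130 (x) x 240 (y) x 80 mm high, walls and floor 5 mm. Origin: centre of its underside; z up; its -x side (front) faces roughly the robot (yaw up to 0.15 rad either way); the lid's hinge runs along the top of its +x (far) side.
- case_lid (a joint): lid angle, rad: a flat 130 x 240 x 8 mm plate; 0 shut on the rim, 1.57 upright, 1.8 the end of travel; starts at 1.45 to 1.7 (open). Hinge axis at x +65 mm, z 80 mm in the case's frame. The hinge is stiff: the lid stays where it is left, and takes 0.35 N m to move (3 N at its free edge). It can be pushed over from behind, then pressed down from above.
- lid_tab (a point): middle of the small tab (14 x 70 x 8 mm) on the lid's free edge, on its upper/outer face, 136 mm from the hinge axis: the place to press. With the lid shut it is just in front of the case's front wall at z 88 mm
- tray: low blue tray fixed on the robot's right, for the link bars: 160 (x) x 180 (y) x 40 mm high, all four walls equally low, walls and floor 5 mm. Origin: centre of its underside, z up. It may be the nearer or the farther of the two on the right.
- pickbin: deep blue picking bin fixed on the robot's right, for the bearing feet: 140 (x) x 180 (y) mm, 70 mm high with a lower front wall of 40 mm at its -x side, walls and floor 5 mm, a pale label on the front. Origin: centre of its underside, z up.
- sleeve0: steel flanged sleeve, 60 mm tall: a square flange 54 x 54 x 10 mm with a round tube of 36 mm diameter and 50 mm length on it. Starts standing on its flange on the bench. Origin: on the axis at mid-height (30 mm above the foot of the flange); z along the tube, away from the flange; x and y along the flange's edges. About 250 g. May be absent.
- sleeve1: steel flanged sleeve, 60 mm tall: a square flange 54 x 54 x 10 mm with a round tube of 36 mm diameter and 50 mm length on it. Starts standing on its flange on the bench. Origin: on the axis at mid-height (30 mm above the foot of the flange); z along the tube, away from the flange; x and y along the flange's edges. About 250 g. May be absent.
- sleeve2: steel flanged sleeve, 60 mm tall: a square flange 54 x 54 x 10 mm with a round tube of 36 mm diameter and 50 mm length on it. Starts standing on its flange on the bench. Origin: on the axis at mid-height (30 mm above the foot of the flange); z along the tube, away from the flange; x and y along the flange's edges. About 250 g. May be absent.
- bar0: flat steel link bar 110 (x) x 28 (y) x 16 (z) mm with a dark hole at each end, lying flat on the bench. Origin: its middle, 8 mm above its underside. About 150 g. May be absent.
- bar1: flat steel link bar 110 (x) x 28 (y) x 16 (z) mm with a dark hole at each end, lying flat on the bench. Origin: its middle, 8 mm above its underside. About 150 g. May be absent.
- bar2: flat steel link bar 110 (x) x 28 (y) x 16 (z) mm with a dark hole at each end, lying flat on the bench. Origin: its middle, 8 mm above its underside. About 150 g. May be absent.
- foot0: steel bearing foot 50 mm tall: base 84 (x) x 34 (y) x 12 mm carrying an upright rounded boss 40 (x) x 34 (y) mm with a dark cross bore along y. Starts standing on its base. Origin: middle, 25 mm above the underside; z up from base to boss. About 200 g. May be absent.
- foot1: steel bearing foot 50 mm tall: base 84 (x) x 34 (y) x 12 mm carrying an upright rounded boss 40 (x) x 34 (y) mm with a dark cross bore along y. Starts standing on its base. Origin: middle, 25 mm above the underside; z up from base to boss. About 200 g. May be absent.
- adapter: bystander, leave alone: black power adapter, a plain rounded box 90 x 45 x 30 mm, lying among the parts. Origin: centre of its underside
- driver: bystander, leave alone: screwdriver 190 mm long lying beyond the case. Origin: centre of its underside (for the screwdriver and spanner: under the middle of the tool)
- tape: bystander, leave alone: black tape roll 90 mm across and 25 mm high, lying flat beyond the parts. Origin: centre of its underside
- spanner: bystander, leave alone: spanner 180 mm long lying beyond the parts. Origin: centre of its underside (for the screwdriver and spanner: under the middle of the tool)
- dish: bystander, leave alone: dark steel parts dish, a round bowl 90 mm across and 40 mm high, between the parts and the far right. Origin: centre of its underside

How it is judged:
On the way, in this order (a step that is already met when the one before it is completed fails the run):
1. every sleeve lies in the case while its lid is still open (more than 0.8 rad) (x of sleeve0 in the frame of case between -0.06 and 0.06 m and y of sleeve0 in the frame of case between -0.115 and 0.115 m and z of sleeve0 in the frame of case between 0 and 0.06 m and linear speed of each of sleeve0, sleeve1, sleeve2 below 0.05 m/s and x of sleeve1 in the frame of case between -0.06 and 0.06 m and y of sleeve1 in the frame of case between -0.115 and 0.115 m and z of sleeve1 in the frame of case between 0 and 0.06 m and x of sleeve2 in the frame of case between -0.06 and 0.06 m and y of sleeve2 in the frame of case between -0.115 and 0.115 m and z of sleeve2 in the frame of case between 0 and 0.06 m and value of joint case_lid above 0.8 rad), for 0.2 s.
2. the robot presses on the lid (more than 3 N) while it is fully shut (within 0.03 rad) (value of joint case_lid below 0.03 rad and contact force between any of the fingers, the arm and case_lid above 3 N), for 0.1 s.
At the end, for the whole second after the job is handed in: Every sleeve's middle is inside the case's walls, lower than 60 mm above its underside, every link bar's middle inside the low tray, lower than 42 mm, and every bearing foot's middle inside the picking bin, lower than 65 mm; all at rest; the lid is shut to within 0.03 rad (x of sleeve0 in the frame of case between -0.06 and 0.06 m and y of sleeve0 in the frame of case between -0.115 and 0.115 m and z of sleeve0 in the frame of case between 0 and 0.06 m and linear speed of each of sleeve0, sleeve1, sleeve2, bar0, bar1, bar2, foot0, foot1 below 0.05 m/s and x of sleeve1 in the frame of case between -0.06 and 0.06 m and y of sleeve1 in the frame of case between -0.115 and 0.115 m and z of sleeve1 in the frame of case between 0 and 0.06 m and x of sleeve2 in the frame of case between -0.06 and 0.06 m and y of sleeve2 in the frame of case between -0.115 and 0.115 m and z of sleeve2 in the frame of case between 0 and 0.06 m and x of bar0 in the frame of tray between -0.075 and 0.075 m and y of bar0 in the frame of tray between -0.085 and 0.085 m and z of bar0 in the frame of tray between 0 and 0.042 m and x of bar1 in the frame of tray between -0.075 and 0.075 m and y of bar1 in the frame of tray between -0.085 and 0.085 m and z of bar1 in the frame of tray between 0 and 0.042 m and x of bar2 in the frame of tray between -0.075 and 0.075 m and y of bar2 in the frame of tray between -0.085 and 0.085 m and z of bar2 in the frame of tray between 0 and 0.042 m and x of foot0 in the frame of pickbin between -0.065 and 0.065 m and y of foot0 in the frame of pickbin between -0.085 and 0.085 m and z of foot0 in the frame of pickbin between 0 and 0.065 m and x of foot1 in the frame of pickbin between -0.065 and 0.065 m and y of foot1 in the frame of pickbin between -0.085 and 0.085 m and z of foot1 in the frame of pickbin between 0 and 0.065 m and value of joint case_lid below 0.03 rad); the robot touches nothing.
It fails at once if a bystander (adapter, screwdriver, tape roll, spanner or dish) is moved by more than 40 mm (distance of any of adapter, driver, tape, spanner, dish from where it was at the start of the episode above 0.04 m).
Of sleeve0, sleeve1, sleeve2 only 2 to 3 are there at a start; the rules pass over those that are not, and their reading is None.
Of bar0, bar1, bar2 only 2 to 3 are there at a start; the rules pass over those that are not, and their reading is None.
Of foot0, foot1 only 1 to 2 are there at a start; the rules pass over those that are not, and their reading is None.
At some moment in a run one of sleeve0, sleeve1, sleeve2, bar0, bar1, bar2, foot0, foot1 may be knocked a few centimetres aside while the robot is not near it.
Once in a run the grip may slacken for a moment while it holds something.
It also fails if it takes over 210 s, if anything falls off the work surface, if the arm or the gripper's body presses on something with over 40 N, if the wrist force passes 120 N, or if a joint passes its speed limit or range.

### The arm

A 7-joint arm with a two-finger parallel gripper is mounted at the origin on the work surface. World frame = base frame: x ahead of the robot, y to its left, z up, the work surface at z = 0. Lengths are in m, angles in rad, forces in N, time in s.
With the tool pointing down it reaches from about 0.4 to 0.85 m from the base axis. Payload 10.4 kg.
Tool frame: the origin (TCP) lies on the centre line of the jaws, within the pads' length; the fingertips stand 17 mm ahead of it and the grasp point (between the pads) lies 2 mm behind it; z points along the fingers, y is the line along which they close (so a half turn about z gives the same grasp; the last joint's range is limited). The gripper opens to 85 mm and grips with 20 to 120 N. Pads are 22 mm wide; open, the fingers measure 114 mm over their backs; the gripper's body (76 mm by 85 mm) begins 54 mm behind the grasp point. The pads swing forward as they close: fully open they stand 13 mm farther back than shut.
Start: joints at [-1.346, 0.332, -0.065, 1.46, 0.022, 1.35, -0.088], TCP at [0.153, 0.606, 0.219] pointing down, gripper open.
Joint ranges: [-2.6, 2.6], [-0.5, 2.12], [-1.47, 1.34], [0.16, 2.42], [-1.27, 4.41], [0.06, 2.06], [-2.6, 2.6]. Speed limits (rad/s): [2.22, 2.22, 2.79, 2.79, 3.14, 3.14, 3.14].

### API

Orientations are given as a unit quaternion [x, y, z, w].
In Python, from workcell import get_obs, optics, job gives the robot as it stands. The module is installed in compiled form; this text tells all that it offers.
- The arm moves only by the tool send_rows, never from a script. Its argument "plan" is a list that holds one entry, the list of rows, each a list of 7 numbers: the turn, a rotation vector about the tool's x, y, z in units of 1.5 rad (1.0 is 1.5 rad), then the shift along the tool's x, y, z in units of 20 cm (1.0 is 20 cm), then the opening, from 0 (shut) to 1 (fully open). A call has 1 to 20 rows; each row shifts and turns the commanded pose from where the row before left it, along the tool's axes as they then stand; what a row does not reach is not made up. A row lasts 1/12 s, in which the tool goes at most 41.7 mm and 7.16 degrees, less where a joint would pass 70% of its speed; a pose out of reach is approached as far as the arm can. A call with a number of a shift or a turn outside -1 to 1 is refused whole. A call with a gripper value outside its range is refused whole. The fingers move at their own pace and stop on an object; "squeeze" is the grip in N (left out, the last holds). Time passes only in rows, so rows that do not move let the fingers close. It gives the time, the measured TCP pose, the force, the opening and the grip force at its end, in the units of the state.
- get_obs(): the state, without advancing time (a new reading comes with each control period).
- optics.camera(name): name is "scene" or "top"; returns the picture (420x560x3 uint8, red, green, blue); there is no depth.
- optics.get_calibration(name): a dict with "intrinsics" (3x3 intrinsics, pixels), "world_from_camera" (4x4, takes a point from camera to world coordinates). Camera axes: x right, y up, looking along -z (the intrinsics and any distortion apply to the point x, -y, -z); pixel columns grow to the right and rows downward; lengths in m; the calibration is good to about 2 mm. A picture is of the moment at which its call begins. get_calibration takes no time and is no camera call.
- job.hand_in(): hands the job in; it is judged then, once.
The state is a dict: "clock": time; "joint_pos": joint angles; "joint_velocities": joint speeds; "tau": joint torques, N m; "position": TCP position; "ee_rot": TCP orientation; "ft_force": force on the tool from outside, world axes, zero at the start; "torque": the same for the moment, N m; "grip_width": opening from 0.0 (shut) to 1.0 (fully open); "grasp_force": force on a finger pad.
Only numpy, scipy, OpenCV 4.12 (cv2) and the standard library are available. Lean on these libraries where they do the work, as an engineer would, in place of code of your own. Each camera call takes 0.05 s, during which the arm holds its last target. There are 200 camera calls.

## Working session

There is one attempt and no reset: what is moved stays moved. The work goes in short steps, Python scripts to look and compute and a tool call to move; the robot and the scene stay as the last step left them, time stands still between calls to the robot, and variables do not carry over. Pictures are saved under pics/ and viewed, at most 14 in all, crops included, and the job is handed in when it is done.

Besides the shell and the picture viewer there is one more tool, called after "Emit:" as name([rows], argument=value, ...), one row to a line, values as JSON. send_rows: Moves the arm, as the interface text tells. Its arguments: {"type":"object","properties":{"plan":{"type":"array"},"squeeze":{"type":"number"}},"required":["plan"]}

```bash
mkdir -p pics; python3 - <<'E'
from workcell import get_obs, optics
import cv2
for n in("top","scene"):
    cv2.imwrite(f"pics/{n}0.png",optics.camera(n)[:,:,::-1])
    c=optics.get_calibration(n);print(n,c)
print(get_obs())
E
```

```text
top {'intrinsics': array([[497.39998528,   0.        , 270.41991434],
       [  0.        , 497.39998528, 206.4841102 ],
       [  0.        ,   0.        ,   1.        ]]), 'world_from_camera': array([[-0.01828345,  0.99304507, -0.11630652,  0.45343638],
       [-0.99975481, -0.01961123, -0.01028208, -0.02117435],
       [-0.01249148,  0.11609001,  0.99316014,  1.35738576],
       [ 0.        ,  0.        ,  0.        ,  1.        ]])}
scene {'intrinsics': array([[474.90432047,   0.        , 273.45700483],
       [  0.        , 474.90432047, 210.20770445],
       [  0.        ,   0.        ,   1.        ]]), 'world_from_camera': array([[ 0.16682911, -0.78752337,  0.59327481,  1.26393824],
       [ 0.9859721 ,  0.13007274, -0.10459491, -0.14464373],
       [ 0.00520205,  0.60240188,  0.79817599,  0.99731388],
       [ 0.        ,  0.        ,  0.        ,  1.        ]])}
{'clock': 0.1, 'joint_pos': array([-1.34560322,  0.33282393, -0.06471271,  1.46083589,  0.02159647,
        1.34993623, -0.08850493]), 'joint_velocities': array([-0.00025319, -0.00047583, -0.00049273, -0.00168668, -0.0010919 ,
       -0.00078924,  0.0012291 ]), 'tau': array([ 8.45949089e-04, -6.26747775e+01,  4.87168925e-02, -3.92433286e+01,
        1.62236346e-02,  6.84803235e-03, -2.35718414e-05]), 'position': array([0.15319899, 0.605566  , 0.21829626]), 'ee_rot': array([ 1.23567358e-01,  9.92335971e-01, -6.51708822e-04, -5.49459722e-05]), 'ft_force': array([ 0.15044378, -0.71094626,  0.39158567]), 'torque': array([-0.00601847,  0.01756533, -0.02082127]), 'grasp_force': 0.0, 'grip_width': 1.0015119211100632}
```

View pics/top0.png

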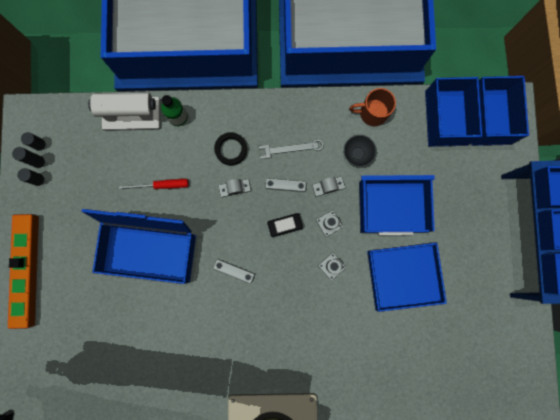

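View pics/scene0.png

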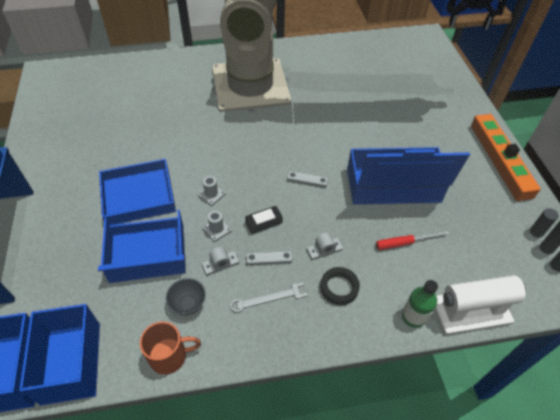

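Top view: two sleeves (330,222), (332,266), two bars (235,271), (286,185), two feet (235,187), (329,186). The case is at (145,248), the pickbin (label in front) at (397,205) and the tray at (406,276). Next I'll zoom in.

```bash
cat > h.py <<'E'
import numpy as np,cv2
from workcell import get_obs, optics
from scipy.spatial.transform import Rotation as R
cal={n:optics.get_calibration(n) for n in("top","scene")}
F=np.diag([1.,-1,-1])
def proj(n,P):
    c=cal[n];T=c["world_from_camera"];p=(np.atleast_2d(P)-T[:3,3])@T[:3,:3]@F
    q=p@c["intrinsics"].T;return q[:,:2]/q[:,2:]
def ray(n,u,v,z):
    c=cal[n];T=c["world_from_camera"]
    d=T[:3,:3]@F@np.linalg.solve(c["intrinsics"],[u,v,1]);o=T[:3,3]
    return (o+d*(z-o[2])/d[2])
def crop(n,u,v,w,h,s,f,img=None):
    im=optics.camera(n)[:,:,::-1] if img is None else img
    cv2.imwrite(f,cv2.resize(im[v:v+h,u:u+w],None,fx=s,fy=s,interpolation=cv2.INTER_CUBIC))
E
python3 - <<'E'
from h import *
im=cv2.imread("pics/top0.png")
crop("top",195,170,160,120,5,"pics/c1.png",im)
a=im[170:320,350:450];b=im[200:290,80:210]
o=np.zeros((600,800,3),np.uint8)
o[:600,:400]=cv2.resize(a,None,fx=4,fy=4,interpolation=cv2.INTER_CUBIC)
o[:270,410:800]=cv2.resize(b,None,fx=3,fy=3,interpolation=cv2.INTER_CUBIC)
cv2.imwrite("pics/c2.png",o)
E
```

```text
(no output)
```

View pics/c1.png

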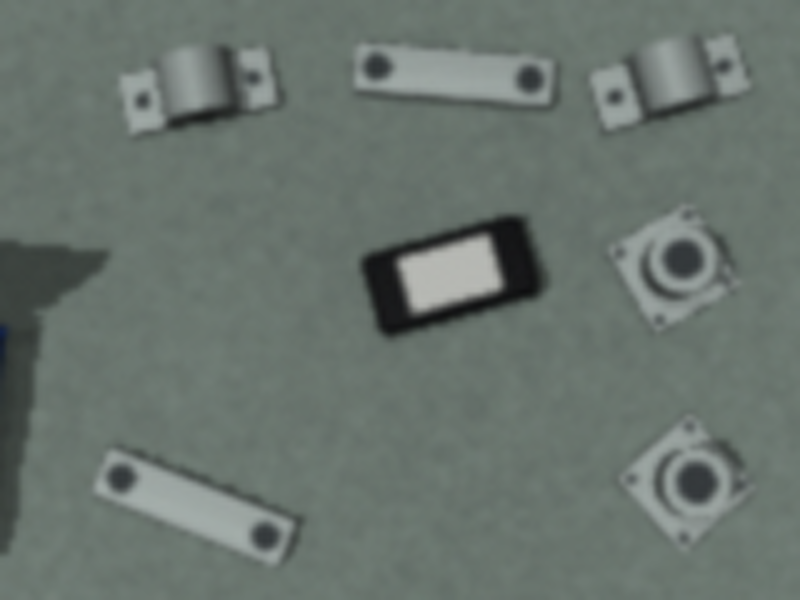

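View pics/c2.png

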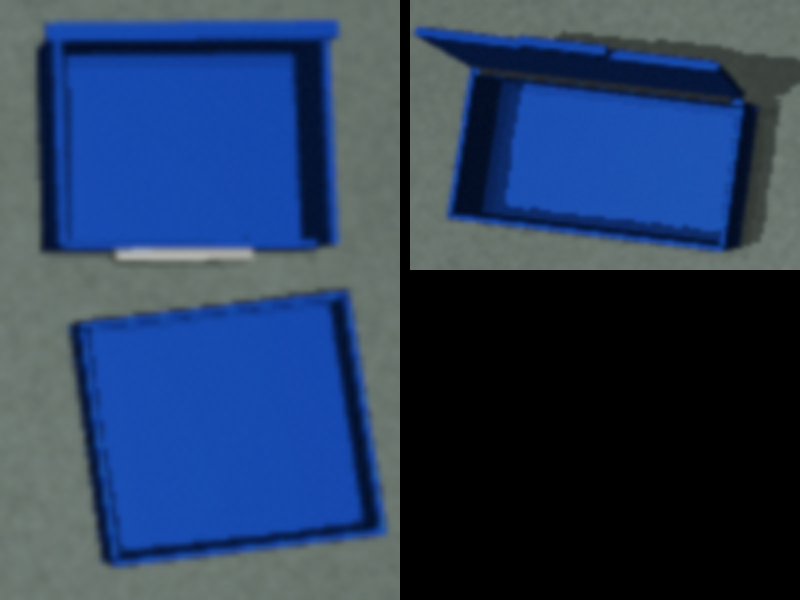

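```bash
cat > meas.py <<'E'
from h import *
def c1(p,z): return ray("top",(p[0]+.5)/5-.5+195,(p[1]+.5)/5-.5+170,z)
def c2(p,z,s,ou,ov,dx=0): return ray("top",(p[0]-dx+.5)/s-.5+ou,(p[1]+.5)/s-.5+ov,z)
def two(n,a,b,z):
    a,b=c1(a,z),c1(b,z);d=b-a;print(n,((a+b)/2)[:2].round(4),"yaw",round(np.arctan2(d[1],d[0]),3),"len",np.hypot(*d[:2]).round(4))
for n,p,q,cs in(("SA",(685,259),None,[(610,250),(690,208),(740,285),(660,328)]),("SB",(697,483),None,[(622,480),(690,415),(752,488),(685,550)])):
    print(n,"tube",c1(p,.06)[:2].round(4),"flange",np.mean([c1(c,.01) for c in cs],0)[:2].round(4))
two("FL",(142,100),(254,77),.012);two("FR",(616,96),(725,65),.012)
print("FLc",np.mean([c1(c,.012) for c in[(118,75),(272,45),(285,105),(132,135)]],0))
two("B1",(377,66),(530,78),.016);two("B2",(121,478),(265,537),.016)
def box(n,cs):
    cs=np.array(cs)[:,:2];(c,s,a)=cv2.minAreaRect((cs*1000).astype(np.float32));print(n,cs.round(4).tolist(),"c",cs.mean(0).round(4),s,a)
box("case",[c2(p,.08,3,80,200,410) for p in[(449,217),(727,250),(745,102),(474,70)]])
box("tray",[c2(p,.04,4,350,170) for p in[(72,325),(349,290),(385,533),(108,567)]])
box("pick",[c2((45,22),.07,4,350,170),c2((337,20),.07,4,350,170),c2((330,247),.04,4,350,170),c2((62,249),.04,4,350,170)])
E
python3 meas.py
```

```text
SA tube [ 0.563  -0.1669] flange [ 0.5626 -0.1669]
SB tube [ 0.4467 -0.1693] flange [ 0.4464 -0.1698]
FL [0.6658 0.0909] yaw -1.386 len 0.0626
FR [ 0.665  -0.1676] yaw -1.311 len 0.0621
FLc [0.6649849  0.08890202 0.012     ]
B1 [ 0.6715 -0.049 ] yaw -1.67 len 0.0837
B2 [0.4384 0.0956] yaw -1.973 len 0.0835
case [[0.4433, 0.4498], [0.4112, 0.2122], [0.5366, 0.1969], [0.5687, 0.4311]] c [0.49   0.3225] (239.7172088623047, 126.74201202392578) 82.3118667602539
tray [[0.485, -0.2613], [0.5046, -0.4441], [0.3468, -0.4584], [0.3282, -0.2782]] c [ 0.4161 -0.3605] (158.41209411621094, 183.90225219726562) 6.105279445648193
pick [[0.6822, -0.2463], [0.6796, -0.4367], [0.5331, -0.4333], [0.5352, -0.2567]] c [ 0.6075 -0.3433] (190.48828125, 146.8809814453125) 89.22142791748047
```

```bash
cat >> h.py <<'E'
def legs(wps,phi=None,start=None):
    """world waypoints (x,y,z) at tool yaw phi -> tool-frame shifts in units; turn first"""
    s=get_obs();M=R.from_quat(s["ee_rot"]).as_matrix()
    p0=np.arctan2(M[1,1],M[0,1]);print("t",s["clock"],"pos",s["position"].round(4),"phi",p0.round(3),"tilt",M[:2,2].round(3),"q7",s["joint_pos"][6].round(2),"F",s["ft_force"].round(1),"w",round(s["grip_width"],3),"gf",round(s["grasp_force"],1))
    phi=p0 if phi is None else phi
    d=(phi-p0+np.pi/2)%np.pi-np.pi/2;print(" turn z",round(-d/1.5,3))
    f=p0+d;Y=np.array([np.cos(f),np.sin(f),0]);X=np.array([-Y[1],Y[0],0]);p=s["position"] if start is None else np.array(start)
    for w in wps:
        e=np.array(w)-p;p=np.array(w);u=np.array([e@X,e@Y,-e[2]])/.2
        print(" ->",w,u.round(3),"rows>=",np.ceil(np.linalg.norm(u)/.2))
def loc(c,yaw,x,y): return np.round([c[0]+x*np.cos(yaw)-y*np.sin(yaw),c[1]+x*np.sin(yaw)+y*np.cos(yaw)],4)
CASE=((.490,.3225),-.135);TRAY=((.416,-.3605),.105);BIN=((.6075,-.3433),.01)
OBJ={"SA":(.563,-.167,.03),"SB":(.4466,-.1695,.03),"FL":(.6655,.090,.025),"FR":(.665,-.1676,.025),"B1":(.6715,-.049,.008),"B2":(.4384,.0956,.008)}
def check(names,ref="pics/top0.png",save=None):
    im=optics.camera("top")[:,:,::-1];r=cv2.imread(ref)
    if save:cv2.imwrite(save,im)
    for n in names:
        u,v=proj("top",OBJ[n])[0].astype(int);a=im[v-20:v+20,u-20:u+20].astype(int);b=r[v-20:v+20,u-20:u+20].astype(int)
        D=abs(a-b).max(2);print(n,"changed px",(D>40).sum())
E
python3 - <<'E'
from h import *
legs([(.45,.1,.218),(.4466,-.1695,.15),(.4466,-.1695,.04)],1.436)
p=(417-410+.5)/3-.5+80,(30.5)/3-.5+200
for z in(.2,.21): print(ray("top",*p,z), ray("top",(720-410+.5)/3-.5+80,62.5/3-.5+200,z))
print(loc(*CASE,.065,.12),loc(*CASE,.065,-.12))
E
```

```text
t 0.1 pos [0.1532 0.6056 0.2183] phi 1.323 tilt [-0.    -0.001] q7 -0.09 F [ 0.2 -0.7  0.4] w 1.002 gf 0.0
 turn z -0.075
 -> (0.45, 0.1, 0.218) [-1.810e+00 -2.305e+00  1.000e-03] rows>= 15.0
 -> (0.4466, -0.1695, 0.15) [-0.164 -1.338  0.34 ] rows>= 7.0
 -> (0.4466, -0.1695, 0.04) [0.   0.   0.55] rows>= 3.0
[0.5901909 0.434123  0.2      ] [0.56038641 0.19598313 0.2       ]
[0.58900932 0.43018916 0.21      ] [0.55946234 0.19410685 0.21      ]
[0.5706 0.4327] [0.5383 0.1948]
```

Emit:
send_rows([
  [[0, 0, -0.075, 0, 0, 0, 0.7], [0, 0, 0, -0.106, -0.136, 0, 0.7], [0, 0, 0, -0.106, -0.136, 0, 0.7], [0, 0, 0, -0.106, -0.136, 0, 0.7], [0, 0, 0, -0.106, -0.136, 0, 0.7], [0, 0, 0, -0.106, -0.136, 0, 0.7], [0, 0, 0, -0.106, -0.136, 0, 0.7], [0, 0, 0, -0.106, -0.136, 0, 0.7], [0, 0, 0, -0.106, -0.136, 0, 0.7], [0, 0, 0, -0.106, -0.136, 0, 0.7], [0, 0, 0, -0.106, -0.136, 0, 0.7], [0, 0, 0, -0.106, -0.136, 0, 0.7], [0, 0, 0, -0.106, -0.136, 0, 0.7], [0, 0, 0, -0.106, -0.136, 0, 0.7], [0, 0, 0, -0.106, -0.136, 0, 0.7], [0, 0, 0, -0.106, -0.136, 0, 0.7], [0, 0, 0, -0.106, -0.136, 0, 0.7], [0, 0, 0, -0.106, -0.136, 0, 0.7]],
], squeeze=60)

```text
clock: 1.6
position: [0.4484, 0.0974, 0.2189]
ee_rot: [0.068, 0.998, 0.0, -0.0]
ft_force: [0.8, 0.7, 0.9]
grip_width: 0.703
grasp_force: 0.0
```

```bash
python3 - <<'E'
from h import *
check(OBJ,save="pics/t1.png")
legs([(.4466,-.1695,.15),(.4466,-.1695,.04)],1.436)
E
```

```text
SA changed px 0
SB changed px 179
FL changed px 0
FR changed px 0
B1 changed px 0
B2 changed px 950
t 1.65 pos [0.4512 0.091  0.2191] phi 1.429 tilt [ 0.002 -0.002] q7 1.11 F [ 0.6 -6.2 -0.8] w 0.702 gf 0.0
 turn z -0.005
 -> (0.4466, -0.1695, 0.15) [-0.152 -1.294  0.346] rows>= 7.0
 -> (0.4466, -0.1695, 0.04) [0.   0.   0.55] rows>= 3.0
```

View pics/t1.png

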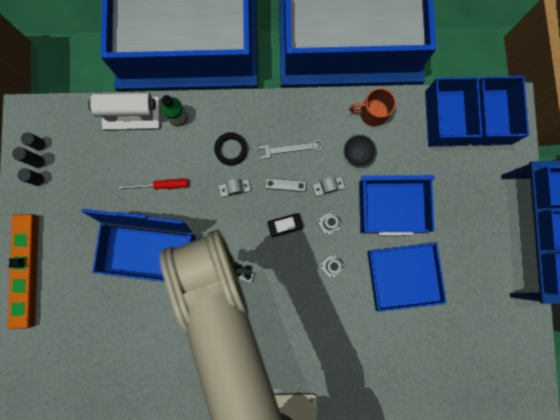

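The arm's elbow is at (200,260) and the hand at (245,270). The parts are unmoved, sleeve B at (332,266). Going above sleeve B.

Emit:
send_rows([
  [[0, 0, -0.005, -0.019, -0.162, 0.043, 0.7], [0, 0, 0, -0.019, -0.162, 0.043, 0.7], [0, 0, 0, -0.019, -0.162, 0.043, 0.7], [0, 0, 0, -0.019, -0.162, 0.043, 0.7], [0, 0, 0, -0.019, -0.162, 0.043, 0.7], [0, 0, 0, -0.019, -0.162, 0.043, 0.7], [0, 0, 0, -0.019, -0.162, 0.043, 0.7], [0, 0, 0, -0.019, -0.162, 0.043, 0.7], [0, 0, 0, 0, 0, 0, 0.7], [0, 0, 0, 0, 0, 0, 0.7], [0, 0, 0, 0, 0, 0, 0.7]],
])

```text
clock: 2.57
position: [0.4448, -0.1613, 0.15]
ee_rot: [0.064, 0.998, 0.0, -0.0]
ft_force: [0.8, 0.3, -0.6]
grip_width: 0.701
grasp_force: 0.0
```

```bash
python3 - <<'E'
from h import *
legs([(.4466,-.1695,.15),(.4466,-.1695,.04)],1.436)
E
```

```text
t 2.5667 pos [ 0.4448 -0.1613  0.15  ] phi 1.443 tilt [-0.001  0.   ] q7 1.73 F [ 0.8  0.3 -0.6] w 0.701 gf 0.0
 turn z 0.005
 -> (0.4466, -0.1695, 0.15) [-0.014 -0.039 -0.   ] rows>= 1.0
 -> (0.4466, -0.1695, 0.04) [0.   0.   0.55] rows>= 3.0
```

Emit:
send_rows([
  [[0, 0, 0.005, -0.014, -0.039, 0.1, 0.7], [0, 0, 0, 0, 0, 0.1, 0.7], [0, 0, 0, 0, 0, 0.1, 0.7], [0, 0, 0, 0, 0, 0.1, 0.7], [0, 0, 0, 0, 0, 0.1, 0.7], [0, 0, 0, 0, 0, 0.05, 0.7], [0, 0, 0, 0, 0, 0, 0.7], [0, 0, 0, 0, 0, 0, 0.2], [0, 0, 0, 0, 0, 0, 0.2], [0, 0, 0, 0, 0, 0, 0.2], [0, 0, 0, 0, 0, 0, 0.2], [0, 0, 0, 0, 0, 0, 0.2], [0, 0, 0, 0, 0, 0, 0.2], [0, 0, 0, 0, 0, -0.1, 0.2], [0, 0, 0, 0, 0, -0.15, 0.2], [0, 0, 0, 0, 0, -0.15, 0.2], [0, 0, 0, 0, 0, -0.15, 0.2], [0, 0, 0, 0, 0, -0.1, 0.2], [0, 0, 0, 0, 0, 0, 0.2], [0, 0, 0, 0, 0, 0, 0.2]],
])

```text
clock: 4.23
position: [0.4474, -0.1698, 0.1714]
ee_rot: [0.067, 0.998, 0.001, 0.002]
ft_force: [1.0, -0.0, -3.4]
grip_width: 0.379
grasp_force: 60.2
```

```bash
python3 - <<'E'
from h import *
a=loc(*CASE,-.012,.055);b=loc(*CASE,-.012,-.055);print(a,b)
legs([(.45,.12,.17),(*a,.15),(*a,.053)],1.436)
E
```

```text
[0.4855 0.3786] [0.4707 0.2696]
t 4.2333 pos [ 0.4474 -0.1698  0.1714] phi 1.436 tilt [0.003 0.001] q7 1.73 F [ 1.  -0.  -3.4] w 0.379 gf 60.2
 turn z -0.0
 -> (0.45, 0.12, 0.17) [0.182 1.438 0.007] rows>= 8.0
 -> (np.float64(0.4855), np.float64(0.3786), 0.15) [-0.002  1.305  0.1  ] rows>= 7.0
 -> (np.float64(0.4855), np.float64(0.3786), 0.053) [0.    0.    0.485] rows>= 3.0
```

Emit:
send_rows([
  [[0, 0, 0, 0.02, 0.16, 0, 0.2], [0, 0, 0, 0.02, 0.16, 0, 0.2], [0, 0, 0, 0.02, 0.16, 0, 0.2], [0, 0, 0, 0.02, 0.16, 0, 0.2], [0, 0, 0, 0.02, 0.16, 0, 0.2], [0, 0, 0, 0.02, 0.16, 0, 0.2], [0, 0, 0, 0.02, 0.16, 0, 0.2], [0, 0, 0, 0.02, 0.16, 0, 0.2], [0, 0, 0, 0.02, 0.16, 0, 0.2], [0, 0, 0, 0, 0.163, 0, 0.2], [0, 0, 0, 0, 0.163, 0, 0.2], [0, 0, 0, 0, 0.163, 0.01, 0.2], [0, 0, 0, 0, 0.163, 0.01, 0.2], [0, 0, 0, 0, 0.163, 0.02, 0.2], [0, 0, 0, 0, 0.163, 0.02, 0.2], [0, 0, 0, 0, 0.163, 0.02, 0.2], [0, 0, 0, 0, 0.163, 0.02, 0.2], [0, 0, 0, 0, 0, 0, 0.2], [0, 0, 0, 0, 0, 0, 0.2], [0, 0, 0, 0, 0, 0, 0.2]],
])

```text
clock: 5.9
position: [0.4847, 0.3777, 0.1487]
ee_rot: [0.068, 0.998, -0.001, -0.001]
ft_force: [0.5, -1.1, -3.0]
grip_width: 0.378
grasp_force: 60.4
```

```bash
python3 - <<'E'
from h import *
a=loc(*CASE,-.012,.055)
legs([(*a,.15),(*a,.053)],1.436)
E
```

```text
t 5.9 pos [0.4847 0.3777 0.1487] phi 1.435 tilt [-0.001 -0.002] q7 0.79 F [ 0.5 -1.1 -3. ] w 0.378 gf 60.4
 turn z -0.001
 -> (np.float64(0.4855), np.float64(0.3786), 0.15) [-0.003  0.005 -0.007] rows>= 1.0
 -> (np.float64(0.4855), np.float64(0.3786), 0.053) [0.    0.    0.485] rows>= 3.0
```

Emit:
send_rows([
  [[0, 0, 0, 0, 0, 0.1, 0.2], [0, 0, 0, 0, 0, 0.1, 0.2], [0, 0, 0, 0, 0, 0.1, 0.2], [0, 0, 0, 0, 0, 0.1, 0.2], [0, 0, 0, 0, 0, 0.06, 0.2], [0, 0, 0, 0, 0, 0.04, 0.2], [0, 0, 0, 0, 0, 0, 0.2], [0, 0, 0, 0, 0, 0, 0.7], [0, 0, 0, 0, 0, 0, 0.7], [0, 0, 0, 0, 0, 0, 0.7], [0, 0, 0, 0, 0, 0, 0.7], [0, 0, 0, 0, 0, -0.1, 0.7], [0, 0, 0, 0, 0, -0.2, 0.7], [0, 0, 0, 0, 0, -0.2, 0.7], [0, 0, 0, 0, -0.16, -0.1, 0.7], [0, 0, 0, 0, -0.16, 0, 0.7], [0, 0, 0, 0, -0.16, 0, 0.7], [0, 0, 0, 0, -0.16, 0, 0.7], [0, 0, 0, 0, -0.16, 0, 0.7], [0, 0, 0, 0, -0.16, 0, 0.7]],
])

```text
clock: 7.57
position: [0.4589, 0.1871, 0.1709]
ee_rot: [0.068, 0.998, 0.001, 0.0]
ft_force: [0.6, -0.6, 0.8]
grip_width: 0.695
grasp_force: 0.0
```

```bash
python3 - <<'E'
from h import *
check(["SA","FL","FR","B1","B2"],save="pics/t2.png")
legs([(.5,-.05,.17),(.563,-.167,.15)],1.436)
E
```

```text
SA changed px 0
FL changed px 0
FR changed px 0
B1 changed px 0
B2 changed px 694
t 7.6167 pos [0.4592 0.1803 0.1709] phi 1.429 tilt [ 0.    -0.001] q7 0.99 F [ 2.4 -6.6  0. ] w 0.695 gf 0.0
 turn z -0.005
 -> (0.5, -0.05, 0.17) [-0.357 -1.114  0.004] rows>= 6.0
 -> (0.563, -0.167, 0.15) [-0.391 -0.537  0.1  ] rows>= 4.0
```

View pics/t2.png

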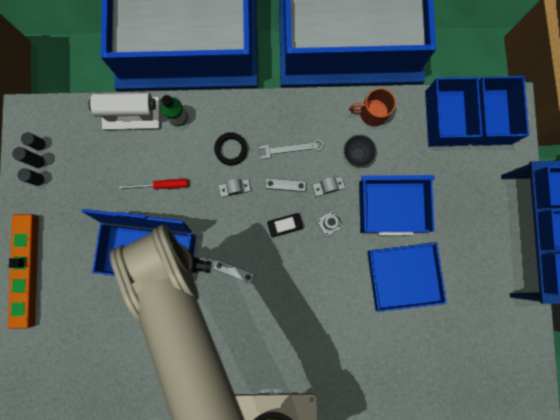

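Sleeve B is in the case (hidden under the elbow at (150,260)), and the rest is unmoved. Next is sleeve A at (330,222).

Emit:
send_rows([
  [[0, 0, 0, -0.068, -0.147, 0, 0.7], [0, 0, 0, -0.068, -0.147, 0, 0.7], [0, 0, 0, -0.068, -0.147, 0.01, 0.7], [0, 0, 0, -0.068, -0.147, 0.01, 0.7], [0, 0, 0, -0.068, -0.147, 0.01, 0.7], [0, 0, 0, -0.068, -0.147, 0.01, 0.7], [0, 0, 0, -0.068, -0.147, 0.01, 0.7], [0, 0, 0, -0.068, -0.147, 0.01, 0.7], [0, 0, 0, -0.068, -0.147, 0.01, 0.7], [0, 0, 0, -0.068, -0.147, 0.01, 0.7], [0, 0, 0, -0.068, -0.147, 0.01, 0.7], [0, 0, 0, 0, 0, 0, 0.7], [0, 0, 0, 0, 0, 0, 0.7], [0, 0, 0, 0, 0, 0, 0.7]],
])

```text
clock: 8.78
position: [0.564, -0.1516, 0.1524]
ee_rot: [0.068, 0.998, 0.0, 0.0]
ft_force: [0.4, 0.8, -0.5]
grip_width: 0.695
grasp_force: 0.0
```

```bash
python3 - <<'E'
from h import *
legs([(.563,-.167,.15),(.563,-.167,.04)],1.436)
E
```

```text
t 8.7833 pos [ 0.564  -0.1516  0.1524] phi 1.436 tilt [0. 0.] q7 1.8 F [ 0.4  0.8 -0.5] w 0.695 gf 0.0
 turn z -0.0
 -> (0.563, -0.167, 0.15) [-0.006 -0.077  0.012] rows>= 1.0
 -> (0.563, -0.167, 0.04) [0.   0.   0.55] rows>= 3.0
```

Emit:
send_rows([
  [[0, 0, 0, -0.006, -0.077, 0.06, 0.7], [0, 0, 0, 0, 0, 0.1, 0.7], [0, 0, 0, 0, 0, 0.1, 0.7], [0, 0, 0, 0, 0, 0.1, 0.7], [0, 0, 0, 0, 0, 0.1, 0.7], [0, 0, 0, 0, 0, 0.1, 0.7], [0, 0, 0, 0, 0, 0, 0.7], [0, 0, 0, 0, 0, 0, 0.2], [0, 0, 0, 0, 0, 0, 0.2], [0, 0, 0, 0, 0, 0, 0.2], [0, 0, 0, 0, 0, 0, 0.2], [0, 0, 0, 0, 0, 0, 0.2], [0, 0, 0, 0, 0, 0, 0.2], [0, 0, 0, 0, 0, -0.1, 0.2], [0, 0, 0, 0, 0, -0.15, 0.2], [0, 0, 0, 0, 0, -0.15, 0.2], [0, 0, 0, 0, 0, -0.15, 0.2], [0, 0, 0, 0, 0, -0.1, 0.2], [0, 0, 0, 0, 0, 0, 0.2], [0, 0, 0, 0, 0, 0, 0.2]],
])

```text
clock: 10.45
position: [0.5635, -0.1676, 0.1716]
ee_rot: [0.068, 0.998, 0.0, 0.001]
ft_force: [0.0, -0.5, -3.7]
grip_width: 0.383
grasp_force: 60.1
```

```bash
python3 - <<'E'
from h import *
b=loc(*CASE,-.012,-.055)
legs([(.455,.1,.17),(*b,.15),(*b,.053)],1.436)
E
```

```text
t 10.45 pos [ 0.5635 -0.1676  0.1716] phi 1.436 tilt [0.003 0.   ] q7 1.82 F [ 0.  -0.5 -3.7] w 0.383 gf 60.1
 turn z -0.0
 -> (0.455, 0.1, 0.17) [0.718 1.253 0.008] rows>= 8.0
 -> (np.float64(0.4707), np.float64(0.2696), 0.15) [0.036 0.851 0.1  ] rows>= 5.0
 -> (np.float64(0.4707), np.float64(0.2696), 0.053) [0.    0.    0.485] rows>= 3.0
```

Emit:
send_rows([
  [[0, 0, 0, 0.072, 0.125, 0, 0.2], [0, 0, 0, 0.072, 0.125, 0, 0.2], [0, 0, 0, 0.072, 0.125, 0, 0.2], [0, 0, 0, 0.072, 0.125, 0, 0.2], [0, 0, 0, 0.072, 0.125, 0, 0.2], [0, 0, 0, 0.072, 0.125, 0, 0.2], [0, 0, 0, 0.072, 0.125, 0, 0.2], [0, 0, 0, 0.072, 0.125, 0, 0.2], [0, 0, 0, 0.072, 0.125, 0, 0.2], [0, 0, 0, 0.072, 0.125, 0, 0.2], [0, 0, 0, 0.006, 0.142, 0.015, 0.2], [0, 0, 0, 0.006, 0.142, 0.015, 0.2], [0, 0, 0, 0.006, 0.142, 0.015, 0.2], [0, 0, 0, 0.006, 0.142, 0.015, 0.2], [0, 0, 0, 0.006, 0.142, 0.02, 0.2], [0, 0, 0, 0.006, 0.142, 0.02, 0.2], [0, 0, 0, 0, 0, 0, 0.2], [0, 0, 0, 0, 0, 0, 0.2], [0, 0, 0, 0, 0, 0, 0.2]],
])

```text
clock: 12.03
position: [0.4692, 0.2685, 0.1491]
ee_rot: [0.068, 0.998, -0.001, -0.001]
ft_force: [-0.2, -1.2, -3.1]
grip_width: 0.381
grasp_force: 59.7
```

```bash
python3 - <<'E'
from h import *
b=loc(*CASE,-.012,-.055)
legs([(*b,.15),(*b,.048)],1.436)
E
```

```text
t 12.0333 pos [0.4692 0.2685 0.1491] phi 1.435 tilt [-0.001 -0.002] q7 0.9 F [-0.2 -1.2 -3.1] w 0.381 gf 59.7
 turn z -0.0
 -> (np.float64(0.4707), np.float64(0.2696), 0.15) [-0.007  0.007 -0.005] rows>= 1.0
 -> (np.float64(0.4707), np.float64(0.2696), 0.048) [0.   0.   0.51] rows>= 3.0
```

Emit:
send_rows([
  [[0, 0, 0, 0, 0, 0.1, 0.2], [0, 0, 0, 0, 0, 0.1, 0.2], [0, 0, 0, 0, 0, 0.1, 0.2], [0, 0, 0, 0, 0, 0.1, 0.2], [0, 0, 0, 0, 0, 0.06, 0.2], [0, 0, 0, 0, 0, 0.045, 0.2], [0, 0, 0, 0, 0, 0, 0.2], [0, 0, 0, 0, 0, 0, 0.6], [0, 0, 0, 0, 0, 0, 0.6], [0, 0, 0, 0, 0, 0, 0.6], [0, 0, 0, 0, 0, 0, 0.6], [0, 0, 0, 0, 0, -0.1, 0.6], [0, 0, 0, 0, 0, -0.2, 0.6], [0, 0, 0, 0, 0, -0.2, 0.6], [0, 0, 0, 0, -0.16, -0.05, 0.6], [0, 0, 0, 0, -0.16, 0, 0.6], [0, 0, 0, 0, -0.16, 0, 0.6], [0, 0, 0, 0, -0.16, 0, 0.6], [0, 0, 0, 0, -0.16, 0, 0.6], [0, 0, 0, 0, -0.1, 0, 0.6]],
])

```text
clock: 13.7
position: [0.4452, 0.0879, 0.1597]
ee_rot: [0.069, 0.998, 0.0, 0.0]
ft_force: [0.1, 0.1, -0.6]
grip_width: 0.601
grasp_force: 0.0
```

```bash
python3 - <<'E'
from h import *
im=optics.camera("scene")[:,:,::-1]
check(["FL","FR","B1","B2"],save="pics/t3.png");t=cv2.imread("pics/t3.png")
cv2.imwrite("pics/s3.png",np.hstack([im[100:400,80:480],t[120:420,50:450]]))
legs([(.4384,.0956,.13),(.4384,.0956,.021)],-.402)
E
```

```text
FL changed px 0
FR changed px 0
B1 changed px 0
B2 changed px 1030
t 13.8 pos [0.4455 0.0876 0.1599] phi 1.43 tilt [0.001 0.001] q7 1.13 F [0.2 1.1 0.3] w 0.6 gf 0.0
 turn z -0.873
 -> (0.4384, 0.0956, 0.13) [-0.023  0.048  0.149] rows>= 1.0
 -> (0.4384, 0.0956, 0.021) [0.    0.    0.545] rows>= 3.0
```

View pics/s3.png

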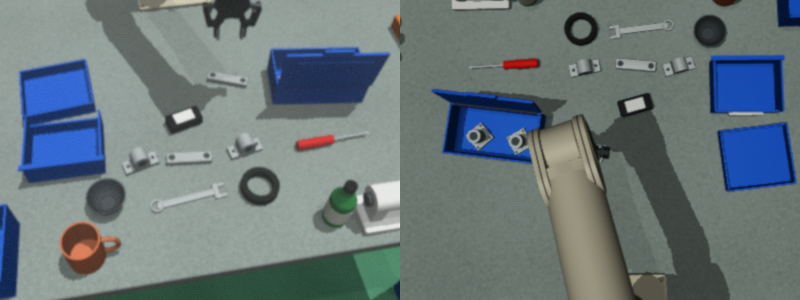

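Both sleeves are in the case (right panel, (480,133) and (517,140)), and the bars and feet are undisturbed. Now I'll turn for the near bar.

Emit:
send_rows([
  [[0, 0, 0.0764, -0.023, 0.048, 0, 0.6], [0, 0, 0.0764, 0, 0, 0.01, 0.6], [0, 0, 0.0764, 0, 0, 0.01, 0.6], [0, 0, 0.0764, 0, 0, 0.01, 0.6], [0, 0, 0.0764, 0, 0, 0.01, 0.6], [0, 0, 0.0764, 0, 0, 0.01, 0.6], [0, 0, 0.0764, 0, 0, 0.01, 0.6], [0, 0, 0.0764, 0, 0, 0.01, 0.6], [0, 0, 0.0764, 0, 0, 0.01, 0.6], [0, 0, 0.0764, 0, 0, 0.01, 0.6], [0, 0, 0.0764, 0, 0, 0.01, 0.6], [0, 0, 0.0764, 0, 0, 0.01, 0.6], [0, 0, 0.0764, 0, 0, 0.02, 0.6], [0, 0, 0.0764, 0, 0, 0.02, 0.6], [0, 0, 0.0764, 0, 0, 0.02, 0.6], [0, 0, 0.0764, 0, 0, 0.02, 0.6], [0, 0, 0, 0, 0, 0, 0.6], [0, 0, 0, 0, 0, 0, 0.6], [0, 0, 0, 0, 0, 0, 0.6]],
])

```text
clock: 15.38
position: [0.4516, 0.1004, 0.1216]
ee_rot: [0.832, 0.555, 0.0, 0.0]
ft_force: [0.1, -0.3, -0.1]
grip_width: 0.604
grasp_force: 0.0
```

```bash
python3 - <<'E'
from h import *
im=optics.camera("scene")[:,:,::-1]
r=cv2.imread("pics/scene0.png")
u,v=proj("scene",OBJ["B2"])[0].astype(int);D=abs(im.astype(int)-r).max(2)[v-15:v+15,u-25:u+25];print("B2 scene diff",(D>60).sum(),u,v)
legs([(.4384,.0956,.13),(.4384,.0956,.021)],-.402)
E
```

```text
B2 scene diff 76 307 179
t 15.4333 pos [0.4515 0.1003 0.1216] phi -0.395 tilt [0.001 0.   ] q7 -0.68 F [-0.1  0.8 -0.2] w 0.596 gf 0.0
 turn z 0.005
 -> (0.4384, 0.0956, 0.13) [-0.047 -0.051 -0.042] rows>= 1.0
 -> (0.4384, 0.0956, 0.021) [0.    0.    0.545] rows>= 3.0
```

Emit:
send_rows([
  [[0, 0, 0.005, -0.047, -0.051, 0, 0.6], [0, 0, 0, 0, 0, 0.1, 0.6], [0, 0, 0, 0, 0, 0.1, 0.6], [0, 0, 0, 0, 0, 0.1, 0.6], [0, 0, 0, 0, 0, 0.1, 0.6], [0, 0, 0, 0, 0, 0.06, 0.6], [0, 0, 0, 0, 0, 0.04, 0.6], [0, 0, 0, 0, 0, 0, 0.6], [0, 0, 0, 0, 0, 0, 0.1], [0, 0, 0, 0, 0, 0, 0.1], [0, 0, 0, 0, 0, 0, 0.1], [0, 0, 0, 0, 0, 0, 0.1], [0, 0, 0, 0, 0, 0, 0.1], [0, 0, 0, 0, 0, 0, 0.1], [0, 0, 0, 0, 0, -0.1, 0.1], [0, 0, 0, 0, 0, -0.15, 0.1], [0, 0, 0, 0, 0, -0.15, 0.1], [0, 0, 0, 0, 0, -0.15, 0.1], [0, 0, 0, 0, 0, 0, 0.1], [0, 0, 0, 0, 0, 0, 0.1]],
])

```text
clock: 17.1
position: [0.4393, 0.0958, 0.1326]
ee_rot: [0.835, 0.55, 0.002, -0.0]
ft_force: [-1.2, -0.1, -1.2]
grip_width: 0.099
grasp_force: 0.0
```

```bash
python3 - <<'E'
from h import *
a=loc(*TRAY,-.032,0);print(a,loc(*TRAY,.032,0))
legs([(*a,.12),(*a,.03)])
legs([],.105)
E
```

```text
[ 0.3842 -0.3639] [ 0.4478 -0.3571]
t 17.1 pos [0.4393 0.0958 0.1326] phi -0.405 tilt [0.003 0.002] q7 -0.72 F [-1.2 -0.1 -1.2] w 0.099 gf 0.0
 turn z -0.0
 -> (np.float64(0.3842), np.float64(-0.3639), 0.12) [-2.221  0.653  0.063] rows>= 12.0
 -> (np.float64(0.3842), np.float64(-0.3639), 0.03) [0.   0.   0.45] rows>= 3.0
t 17.1 pos [0.4393 0.0958 0.1326] phi -0.405 tilt [0.003 0.002] q7 -0.72 F [-1.2 -0.1 -1.2] w 0.099 gf 0.0
 turn z -0.34
```

```bash
python3 - <<'E'
from h import *
im=optics.camera("scene")[:,:,::-1]; t=optics.camera("top")[:,:,::-1]
cv2.imwrite("pics/top4.png",t)
a=cv2.resize(im[110:260,190:420],None,fx=1.74,fy=1.74);b=cv2.resize(t[180:330,170:400],None,fx=1.74,fy=1.74)
cv2.imwrite("pics/s4.png",np.hstack([a,b]))
E
```

```text
(no output)
```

View pics/s4.png

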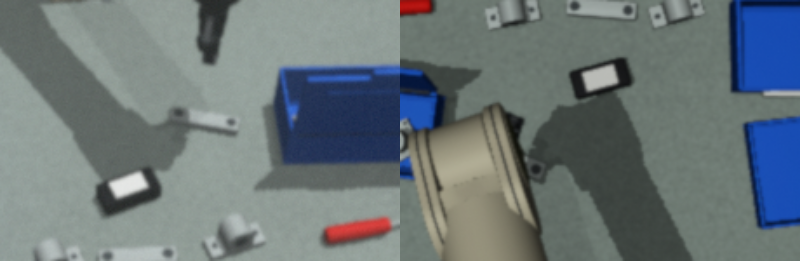

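```bash
python3 - <<'E'
from h import *
s=cv2.imread("pics/scene0.png")
im=optics.camera("scene")[:,:,::-1]
g=lambda I:cv2.resize(I[160:200,280:335],None,fx=7,fy=7,interpolation=cv2.INTER_CUBIC)
cv2.imwrite("pics/s5.png",np.hstack([g(s),g(im)]))
y=-1.973
for d in(-.042,.042): print(proj("scene",[.4384+d*np.cos(y),.0956+d*np.sin(y),.016]), (proj("scene",[.4384+d*np.cos(y),.0956+d*np.sin(y),.016])-[280,160]+.5)*7)
E
```

```text
[[323.02318347 179.96177651]] [[304.66228427 143.23243558]]
[[292.83234235 174.45712705]] [[ 93.32639648 104.69988935]]
```

View pics/s5.png

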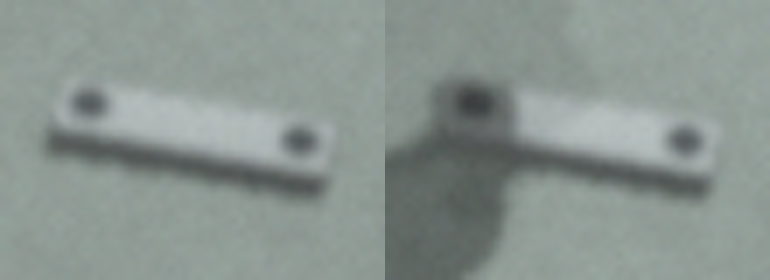

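The bar hasn't moved (holes match in both frames), so the fingers either missed above it or dropped it. I'll retry lower and check the grip before lifting.

Emit:
send_rows([
  [[0, 0, 0, 0, 0, 0.1, 0.6], [0, 0, 0, 0, 0, 0.1, 0.6], [0, 0, 0, 0, 0, 0.1, 0.6], [0, 0, 0, 0, 0, 0.1, 0.6], [0, 0, 0, 0, 0, 0.1, 0.6], [0, 0, 0, 0, 0, 0.07, 0.6], [0, 0, 0, 0, 0, 0, 0.6], [0, 0, 0, 0, 0, 0, 0.6]],
])

```text
clock: 17.92
position: [0.4372, 0.0945, 0.0162]
ee_rot: [0.835, 0.55, -0.002, 0.0]
ft_force: [0.1, 0.6, 0.5]
grip_width: 0.601
grasp_force: 0.0
```

Emit:
send_rows([
  [[0, 0, 0, 0, 0, 0, 0.1], [0, 0, 0, 0, 0, 0, 0.1], [0, 0, 0, 0, 0, 0, 0.1], [0, 0, 0, 0, 0, 0, 0.1], [0, 0, 0, 0, 0, 0, 0.1], [0, 0, 0, 0, 0, 0, 0.1], [0, 0, 0, 0, 0, 0, 0.1]],
])

```text
clock: 18.5
position: [0.4383, 0.0953, 0.0173]
ee_rot: [0.835, 0.55, 0.0, -0.0]
ft_force: [0.4, -0.3, -0.6]
grip_width: 0.103
grasp_force: 0.0
```

```bash
python3 - <<'E'
from h import *
im=optics.camera("scene")[:,:,::-1]
cv2.imwrite("pics/s6.png",cv2.resize(im[100:220,250:380],None,fx=5,fy=5,interpolation=cv2.INTER_CUBIC))
print(proj("scene",get_obs()["position"]))
E
```

```text
[[307.78364653 176.86903742]]
```

View pics/s6.png

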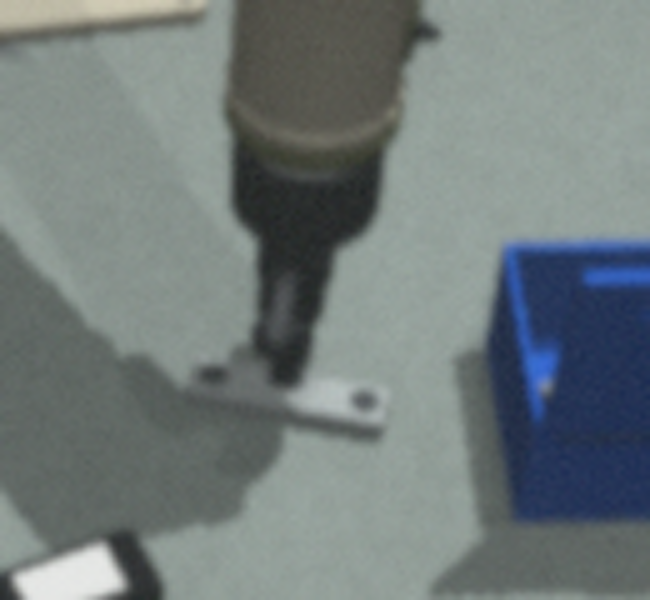

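Tips appear at about crop (288,382), right at the bar's top surface, shut. Probing 4 mm lower to read the force.

Emit:
send_rows([
  [[0, 0, 0, 0, 0, 0.01, 0.1], [0, 0, 0, 0, 0, 0.01, 0.1], [0, 0, 0, 0, 0, 0, 0.1], [0, 0, 0, 0, 0, 0, 0.1]],
])

```text
clock: 18.88
position: [0.4381, 0.0952, 0.013]
ee_rot: [0.835, 0.55, -0.0, -0.0]
ft_force: [0.5, -0.5, 0.4]
grip_width: 0.1
grasp_force: 0.0
```

Emit:
send_rows([
  [[0, 0, 0, 0, 0, 0.01, 0.1], [0, 0, 0, 0, 0, 0.01, 0.1], [0, 0, 0, 0, 0, 0, 0.1], [0, 0, 0, 0, 0, 0, 0.1]],
])

```text
clock: 19.22
position: [0.4382, 0.0952, 0.009]
ee_rot: [0.835, 0.55, -0.0, -0.0]
ft_force: [-0.3, -0.0, -0.0]
grip_width: 0.099
grasp_force: 0.0
```

```bash
python3 - <<'E'
from h import *
im=optics.camera("scene")[:,:,::-1]
cv2.imwrite("pics/s7.png",cv2.resize(im[150:200,280:340],None,fx=10,fy=10,interpolation=cv2.INTER_CUBIC))
p=get_obs()["position"];print(p,get_obs()["ft_force"],(proj("scene",p)-[280,150]+.5)*10,(proj("scene",[p[0],p[1],.016])-[280,150]+.5)*10)
E
```

```text
[0.43823579 0.09520754 0.00913893] [-0.16605243 -0.10154295  0.27610476] [[280.51400788 293.14519619]] [[282.08279464 276.70144366]]
```

View pics/s7.png

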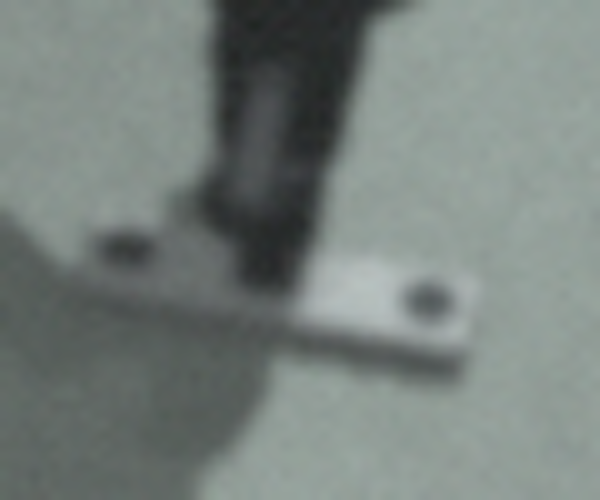

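Emit:
send_rows([
  [[0, 0, 0, 0, 0, 0.01, 0.1], [0, 0, 0, 0, 0, 0.005, 0.1], [0, 0, 0, 0, 0, 0, 0.1], [0, 0, 0, 0, 0, 0, 0.1]],
])

```text
clock: 19.6
position: [0.4382, 0.0952, 0.0061]
ee_rot: [0.835, 0.55, -0.0, -0.0]
ft_force: [-0.7, 0.5, 0.3]
grip_width: 0.102
grasp_force: 0.0
```

Emit:
send_rows([
  [[0, 0, 0, 0, 0, 0.01, 0.1], [0, 0, 0, 0, 0, 0.01, 0.1], [0, 0, 0, 0, 0, 0, 0.1], [0, 0, 0, 0, 0, 0, 0.1]],
])

```text
clock: 19.93
position: [0.4386, 0.0953, 0.0039]
ee_rot: [0.835, 0.55, 0.0, -0.001]
ft_force: [-11.8, -3.5, 35.0]
grip_width: 0.098
grasp_force: 18.3
```

```bash
python3 - <<'E'
from h import *
im=optics.camera("scene")[:,:,::-1]; r=cv2.imread("pics/scene0.png")
D=abs(im.astype(int)-r).max(2)
# tip row in finger mask (dark pixels) near column 307
for y in range(168,190): print(y,im[y,300:318].mean(1).astype(int).tolist())
E
```

```text
168 [100, 76, 67, 68, 76, 82, 78, 67, 62, 55, 51, 54, 83, 117, 143, 151, 153, 153]
169 [76, 60, 61, 72, 78, 81, 74, 67, 61, 57, 56, 63, 98, 133, 147, 150, 149, 150]
170 [61, 56, 57, 74, 79, 78, 72, 61, 50, 50, 46, 65, 103, 136, 149, 150, 150, 150]
171 [56, 47, 52, 65, 71, 71, 68, 54, 50, 44, 54, 73, 112, 139, 149, 151, 150, 156]
172 [66, 53, 49, 55, 62, 57, 57, 51, 46, 43, 52, 80, 116, 142, 151, 152, 150, 153]
173 [83, 59, 46, 48, 53, 49, 47, 46, 42, 42, 49, 85, 125, 144, 151, 154, 154, 153]
174 [92, 76, 60, 48, 44, 43, 44, 40, 41, 42, 55, 90, 129, 150, 151, 153, 154, 157]
175 [103, 91, 76, 65, 51, 44, 40, 38, 43, 48, 68, 104, 143, 154, 159, 160, 163, 165]
176 [104, 101, 91, 75, 57, 45, 44, 44, 44, 59, 87, 127, 157, 167, 171, 174, 178, 179]
177 [105, 104, 93, 80, 58, 47, 45, 45, 51, 68, 108, 143, 165, 172, 177, 186, 184, 186]
178 [106, 104, 94, 80, 56, 51, 41, 48, 53, 76, 116, 153, 171, 176, 180, 186, 187, 188]
179 [103, 104, 97, 83, 67, 57, 57, 56, 62, 89, 119, 155, 173, 178, 181, 185, 184, 186]
180 [95, 99, 96, 87, 76, 73, 72, 68, 77, 100, 132, 159, 174, 178, 184, 185, 184, 184]
181 [86, 85, 86, 85, 86, 85, 83, 83, 90, 108, 134, 153, 166, 170, 176, 179, 178, 182]
182 [81, 78, 84, 80, 79, 82, 85, 85, 89, 98, 117, 133, 141, 144, 151, 157, 165, 170]
183 [84, 82, 83, 79, 83, 84, 83, 82, 81, 90, 95, 102, 104, 111, 116, 123, 134, 136]
184 [86, 85, 87, 85, 83, 86, 84, 87, 89, 91, 85, 85, 89, 90, 90, 94, 98, 105]
185 [91, 91, 90, 90, 91, 89, 91, 99, 108, 102, 101, 98, 98, 95, 90, 87, 88, 88]
186 [89, 90, 91, 89, 90, 93, 96, 109, 131, 131, 126, 124, 124, 119, 113, 103, 96, 95]
187 [90, 92, 92, 90, 90, 90, 97, 116, 142, 147, 148, 143, 149, 143, 137, 125, 122, 121]
188 [92, 89, 91, 90, 90, 91, 100, 118, 140, 152, 155, 154, 154, 153, 150, 144, 141, 143]
189 [95, 91, 91, 89, 91, 94, 99, 122, 143, 149, 149, 152, 154, 154, 153, 150, 147, 151]
```

Contact on the bar's top comes at TCP z≈0.005, so the real tips sit about 11 mm behind the reported TCP. I need to grasp about 28 mm lower than I assumed.

Emit:
send_rows([
  [[0, 0, 0, 0, 0, -0.1, 0.1], [0, 0, 0, 0, 0, -0.1, 0.6], [0, 0, 0, 0, 0, 0, 0.6], [0, 0, 0, 0, 0, 0, 0.6], [0, 0, 0, 0, 0, 0, 0.6], [0, 0, 0, 0, 0, 0, 0.6]],
])

```text
clock: 20.48
position: [0.4377, 0.0951, 0.0414]
ee_rot: [0.835, 0.55, -0.001, -0.0]
ft_force: [0.8, -1.3, -0.4]
grip_width: 0.604
grasp_force: 0.0
```

```bash
python3 - <<'E'
from h import *
legs([(.4384,.0956,-.008)],-.402)
im=optics.camera("scene")[:,:,::-1]
cv2.imwrite("pics/s8.png",cv2.resize(im[140:200,270:350],None,fx=8,fy=8,interpolation=cv2.INTER_CUBIC))
E
```

```text
t 20.4833 pos [0.4377 0.0951 0.0414] phi -0.405 tilt [-0.001 -0.   ] q7 -0.64 F [ 0.8 -1.3 -0.4] w 0.604 gf 0.0
 turn z -0.002
 -> (0.4384, 0.0956, -0.008) [0.004 0.002 0.247] rows>= 2.0
```

View pics/s8.png

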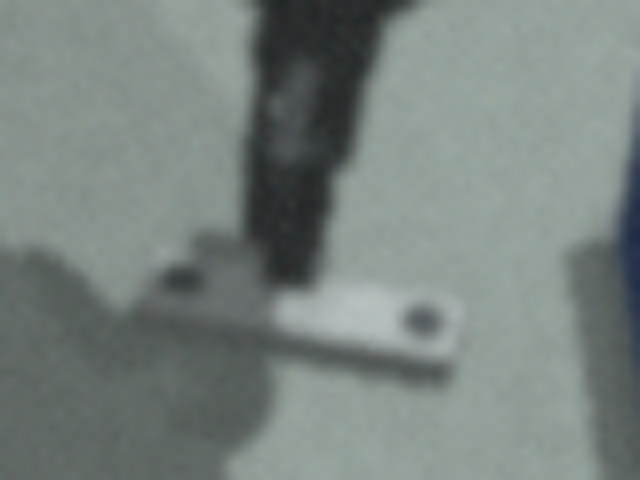

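The open fingers straddle the bar, which is unmoved. Descending gently.

Emit:
send_rows([
  [[0, 0, 0, 0.004, 0.002, 0.1, 0.6], [0, 0, 0, 0, 0, 0.07, 0.6], [0, 0, 0, 0, 0, 0.04, 0.6], [0, 0, 0, 0, 0, 0.03, 0.6], [0, 0, 0, 0, 0, 0, 0.6], [0, 0, 0, 0, 0, 0, 0.6]],
])

```text
clock: 21.03
position: [0.4389, 0.0957, -0.0058]
ee_rot: [0.835, 0.55, -0.0, 0.0]
ft_force: [0.0, -0.4, 0.6]
grip_width: 0.599
grasp_force: 0.0
```

Emit:
send_rows([
  [[0, 0, 0, 0, 0, 0, 0.1], [0, 0, 0, 0, 0, 0, 0.1], [0, 0, 0, 0, 0, 0, 0.1], [0, 0, 0, 0, 0, 0, 0.1], [0, 0, 0, 0, 0, 0, 0.1], [0, 0, 0, 0, 0, 0, 0.1], [0, 0, 0, 0, 0, 0, 0.1]],
])

```text
clock: 21.62
position: [0.4395, 0.0961, -0.0049]
ee_rot: [0.835, 0.55, 0.001, -0.0]
ft_force: [-1.9, -0.2, 6.9]
grip_width: 0.302
grasp_force: 59.1
```

Emit:
send_rows([
  [[0, 0, 0, 0, 0, -0.05, 0.1], [0, 0, 0, 0, 0, -0.1, 0.1], [0, 0, 0, 0, 0, -0.15, 0.1], [0, 0, 0, 0, 0, -0.15, 0.1], [0, 0, 0, 0, 0, -0.15, 0.1], [0, 0, 0, 0, 0, 0, 0.1], [0, 0, 0, 0, 0, 0, 0.1], [0, 0, 0, 0, 0, 0, 0.1]],
])

```text
clock: 22.28
position: [0.4386, 0.0957, 0.1141]
ee_rot: [0.835, 0.55, 0.0, -0.0]
ft_force: [-0.2, -0.0, -1.8]
grip_width: 0.305
grasp_force: 59.9
```

```bash
python3 - <<'E'
from h import *
a=loc(*TRAY,-.032,0)
legs([(*a,.12),(*a,.03)])
legs([],.105)
E
```

```text
t 22.2833 pos [0.4386 0.0957 0.1141] phi -0.406 tilt [-0.  0.] q7 -0.71 F [-0.2 -0.  -1.8] w 0.305 gf 59.9
 turn z -0.0
 -> (np.float64(0.3842), np.float64(-0.3639), 0.12) [-2.219  0.657 -0.029] rows>= 12.0
 -> (np.float64(0.3842), np.float64(-0.3639), 0.03) [0.   0.   0.45] rows>= 3.0
t 22.2833 pos [0.4386 0.0957 0.1141] phi -0.406 tilt [-0.  0.] q7 -0.71 F [-0.2 -0.  -1.8] w 0.305 gf 59.9
 turn z -0.34
```

Emit:
send_rows([
  [[0, 0, 0, -0.1585, 0.047, 0, 0.1], [0, 0, 0, -0.1585, 0.047, 0, 0.1], [0, 0, 0, -0.1585, 0.047, 0, 0.1], [0, 0, 0, -0.1585, 0.047, 0, 0.1], [0, 0, 0, -0.1585, 0.047, 0, 0.1], [0, 0, 0, -0.1585, 0.047, 0, 0.1], [0, 0, 0, -0.1585, 0.047, 0, 0.1], [0, 0, 0, -0.1585, 0.047, 0, 0.1], [0, 0, 0, -0.1585, 0.047, 0, 0.1], [0, 0, 0, -0.1585, 0.047, 0, 0.1], [0, 0, 0, -0.1585, 0.047, 0, 0.1], [0, 0, 0, -0.1585, 0.047, 0, 0.1], [0, 0, 0, -0.1585, 0.047, 0, 0.1], [0, 0, 0, -0.1585, 0.047, 0, 0.1]],
])

```text
clock: 23.45
position: [0.3838, -0.3649, 0.1129]
ee_rot: [0.835, 0.55, -0.001, -0.001]
ft_force: [0.5, 0.2, -0.8]
grip_width: 0.304
grasp_force: 59.8
```

Emit:
send_rows([
  [[0, 0, -0.068, 0, 0, 0, 0.1], [0, 0, -0.068, 0, 0, 0, 0.1], [0, 0, -0.068, 0, 0, 0, 0.1], [0, 0, -0.068, 0, 0, 0, 0.1], [0, 0, -0.068, 0, 0, 0, 0.1], [0, 0, 0, 0, 0, 0, 0.1], [0, 0, 0, 0, 0, 0, 0.1], [0, 0, 0, 0, 0, 0, 0.1]],
])

```text
clock: 24.12
position: [0.3844, -0.3637, 0.1136]
ee_rot: [0.671, 0.742, -0.0, -0.001]
ft_force: [-0.3, -0.4, -1.1]
grip_width: 0.304
grasp_force: 59.8
```

```bash
python3 - <<'E'
from h import *
a=loc(*TRAY,-.032,0)
legs([(*a,.12),(*a,.004)],.105)
E
```

```text
t 24.1167 pos [ 0.3844 -0.3637  0.1136] phi 0.101 tilt [-0.001  0.   ] q7 0.98 F [-0.3 -0.4 -1.1] w 0.304 gf 59.8
 turn z -0.003
 -> (np.float64(0.3842), np.float64(-0.3639), 0.12) [-0.001 -0.001 -0.032] rows>= 1.0
 -> (np.float64(0.3842), np.float64(-0.3639), 0.004) [0.   0.   0.58] rows>= 3.0
```

Emit:
send_rows([
  [[0, 0, 0, 0, 0, 0.12, 0.1], [0, 0, 0, 0, 0, 0.12, 0.1], [0, 0, 0, 0, 0, 0.12, 0.1], [0, 0, 0, 0, 0, 0.1, 0.1], [0, 0, 0, 0, 0, 0.05, 0.1], [0, 0, 0, 0, 0, 0.04, 0.1], [0, 0, 0, 0, 0, 0, 0.1], [0, 0, 0, 0, 0, 0, 0.48], [0, 0, 0, 0, 0, 0, 0.48], [0, 0, 0, 0, 0, 0, 0.48], [0, 0, 0, 0, 0, -0.1, 0.48], [0, 0, 0, 0, 0, -0.15, 0.48], [0, 0, 0, 0, 0, -0.15, 0.48], [0, 0, 0, 0, 0, -0.15, 0.48], [0, 0, 0, 0, 0, -0.1, 0.48], [0, 0, 0, 0, 0, 0, 0.48], [0, 0, 0, 0, 0, 0, 0.48]],
])

```text
clock: 25.53
position: [0.3857, -0.3643, 0.1357]
ee_rot: [0.669, 0.743, 0.001, 0.002]
ft_force: [0.5, -0.5, -0.8]
grip_width: 0.478
grasp_force: 0.0
```

```bash
python3 - <<'E'
from h import *
check(["FL","FR","B1"],save="pics/t9.png")
legs([(.54,-.2,.14),(.6715,-.049,.11)])
legs([],-.1)
E
```

```text
FL changed px 0
FR changed px 0
B1 changed px 0
t 25.5833 pos [ 0.3851 -0.3638  0.1345] phi 0.105 tilt [0.002 0.   ] q7 0.97 F [-0.8  0.2  0.5] w 0.475 gf 0.0
 turn z -0.0
 -> (0.54, -0.2, 0.14) [ 0.734  0.856 -0.027] rows>= 6.0
 -> (0.6715, -0.049, 0.11) [0.682 0.733 0.15 ] rows>= 6.0
t 25.5833 pos [ 0.3851 -0.3638  0.1345] phi 0.105 tilt [0.002 0.   ] q7 0.97 F [-0.8  0.2  0.5] w 0.475 gf 0.0
 turn z 0.136
```

Emit:
send_rows([
  [[0, 0, 0, 0.109, 0.122, 0, 0.6], [0, 0, 0, 0.109, 0.122, 0, 0.6], [0, 0, 0, 0.109, 0.122, 0, 0.6], [0, 0, 0, 0.109, 0.122, 0, 0.6], [0, 0, 0, 0.109, 0.122, 0, 0.6], [0, 0, 0, 0.109, 0.122, 0, 0.6], [0, 0, 0, 0.109, 0.122, 0, 0.6], [0, 0, 0, 0.109, 0.122, 0, 0.6], [0, 0, 0, 0.109, 0.122, 0, 0.6], [0, 0, 0, 0.109, 0.122, 0.03, 0.6], [0, 0, 0, 0.109, 0.122, 0.03, 0.6], [0, 0, 0, 0.109, 0.122, 0.03, 0.6], [0, 0, 0, 0.109, 0.122, 0.03, 0.6], [0, 0, 0.068, 0, 0, 0, 0.6], [0, 0, 0.068, 0, 0, 0, 0.6], [0, 0, 0, 0, 0, 0, 0.6], [0, 0, 0, 0, 0, 0, 0.6], [0, 0, 0, 0, 0, 0, 0.6]],
])

```text
clock: 27.08
position: [0.6702, -0.0495, 0.1096]
ee_rot: [0.741, 0.672, -0.0, -0.0]
ft_force: [0.5, 0.6, 0.0]
grip_width: 0.598
grasp_force: 0.0
```

```bash
python3 - <<'E'
from h import *
legs([(.6715,-.049,.11),(.6715,-.049,-.006)],-.1)
im=optics.camera("scene")[:,:,::-1].astype(int);r=cv2.imread("pics/scene0.png").astype(int)
for n in("B1","FL","FR"):
    u,v=proj("scene",OBJ[n])[0].astype(int);print(n,(abs(im-r).max(2)[v-12:v+12,u-22:u+22]>50).sum())
E
```

```text
t 27.0833 pos [ 0.6702 -0.0495  0.1096] phi -0.097 tilt [-0.001 -0.   ] q7 0.19 F [0.5 0.6 0. ] w 0.598 gf 0.0
 turn z 0.002
 -> (0.6715, -0.049, 0.11) [ 0.003  0.006 -0.002] rows>= 1.0
 -> (0.6715, -0.049, -0.006) [0.   0.   0.58] rows>= 3.0
B1 120
FL 0
FR 433
```

Emit:
send_rows([
  [[0, 0, 0, 0.003, 0.006, 0.12, 0.6], [0, 0, 0, 0, 0, 0.12, 0.6], [0, 0, 0, 0, 0, 0.12, 0.6], [0, 0, 0, 0, 0, 0.1, 0.6], [0, 0, 0, 0, 0, 0.06, 0.6], [0, 0, 0, 0, 0, 0.05, 0.6], [0, 0, 0, 0, 0, 0, 0.6], [0, 0, 0, 0, 0, 0, 0.1], [0, 0, 0, 0, 0, 0, 0.1], [0, 0, 0, 0, 0, 0, 0.1], [0, 0, 0, 0, 0, 0, 0.1], [0, 0, 0, 0, 0, 0, 0.1], [0, 0, 0, 0, 0, -0.05, 0.1], [0, 0, 0, 0, 0, -0.1, 0.1], [0, 0, 0, 0, 0, -0.15, 0.1], [0, 0, 0, 0, 0, -0.15, 0.1], [0, 0, 0, 0, 0, -0.15, 0.1], [0, 0, 0, 0, 0, 0, 0.1], [0, 0, 0, 0, 0, 0, 0.1], [0, 0, 0, 0, 0, 0, 0.1]],
])

```text
clock: 28.8
position: [0.6716, -0.0482, 0.1159]
ee_rot: [0.741, 0.671, -0.0, -0.0]
ft_force: [-0.2, -0.1, -1.2]
grip_width: 0.304
grasp_force: 59.3
```

```bash
python3 - <<'E'
from h import *
a=loc(*TRAY,.035,0)
legs([(.54,-.22,.12),(*a,.12)])
legs([],.105)
E
```

```text
t 28.8 pos [ 0.6716 -0.0482  0.1159] phi -0.099 tilt [-0.001  0.001] q7 0.18 F [-0.2 -0.1 -1.2] w 0.304 gf 59.3
 turn z -0.0
 -> (0.54, -0.22, 0.12) [-0.92  -0.569 -0.02 ] rows>= 6.0
 -> (np.float64(0.4508), np.float64(-0.3568), 0.12) [-0.725 -0.376 -0.   ] rows>= 5.0
t 28.8 pos [ 0.6716 -0.0482  0.1159] phi -0.099 tilt [-0.001  0.001] q7 0.18 F [-0.2 -0.1 -1.2] w 0.304 gf 59.3
 turn z -0.136
```

Emit:
send_rows([
  [[0, 0, 0, -0.1265, -0.0727, -0.01, 0.1], [0, 0, 0, -0.1265, -0.0727, -0.01, 0.1], [0, 0, 0, -0.1265, -0.0727, 0, 0.1], [0, 0, 0, -0.1265, -0.0727, 0, 0.1], [0, 0, 0, -0.1265, -0.0727, 0, 0.1], [0, 0, 0, -0.1265, -0.0727, 0, 0.1], [0, 0, 0, -0.1265, -0.0727, 0, 0.1], [0, 0, 0, -0.1265, -0.0727, 0, 0.1], [0, 0, 0, -0.1265, -0.0727, 0, 0.1], [0, 0, 0, -0.1265, -0.0727, 0, 0.1], [0, 0, 0, -0.1265, -0.0727, 0, 0.1], [0, 0, 0, -0.1265, -0.0727, 0, 0.1], [0, 0, 0, -0.1265, -0.0727, 0, 0.1], [0, 0, -0.068, 0, 0, 0, 0.1], [0, 0, -0.068, 0, 0, 0, 0.1], [0, 0, 0, 0, 0, 0, 0.1], [0, 0, 0, 0, 0, 0, 0.1], [0, 0, 0, 0, 0, 0, 0.1]],
])

```text
clock: 30.3
position: [0.451, -0.3564, 0.1195]
ee_rot: [0.67, 0.742, -0.0, -0.001]
ft_force: [0.3, -1.2, -1.4]
grip_width: 0.303
grasp_force: 59.4
```

```bash
python3 - <<'E'
from h import *
a=loc(*TRAY,.035,0)
legs([(*a,.12),(*a,.005)],.105)
E
```

```text
t 30.3 pos [ 0.451  -0.3564  0.1195] phi 0.102 tilt [-0.001  0.001] q7 0.94 F [ 0.3 -1.2 -1.4] w 0.303 gf 59.4
 turn z -0.002
 -> (np.float64(0.4508), np.float64(-0.3568), 0.12) [-0.002 -0.001 -0.003] rows>= 1.0
 -> (np.float64(0.4508), np.float64(-0.3568), 0.005) [0.    0.    0.575] rows>= 3.0
```

Emit:
send_rows([
  [[0, 0, 0, 0, 0, 0.12, 0.1], [0, 0, 0, 0, 0, 0.12, 0.1], [0, 0, 0, 0, 0, 0.12, 0.1], [0, 0, 0, 0, 0, 0.11, 0.1], [0, 0, 0, 0, 0, 0.06, 0.1], [0, 0, 0, 0, 0, 0.04, 0.1], [0, 0, 0, 0, 0, 0, 0.1], [0, 0, 0, 0, 0, 0, 0.48], [0, 0, 0, 0, 0, 0, 0.48], [0, 0, 0, 0, 0, 0, 0.48], [0, 0, 0, 0, 0, -0.1, 0.48], [0, 0, 0, 0, 0, -0.15, 0.48], [0, 0, 0, 0, 0, -0.15, 0.48], [0, 0, 0, 0, 0, -0.15, 0.48], [0, 0, 0, 0, 0, -0.1, 0.48], [0, 0, 0, 0, 0, 0, 0.7], [0, 0, 0, 0, 0, 0, 0.7]],
])

```text
clock: 31.72
position: [0.4521, -0.3575, 0.1379]
ee_rot: [0.669, 0.743, 0.001, 0.002]
ft_force: [0.0, 0.2, -0.7]
grip_width: 0.698
grasp_force: 0.0
```

```bash
python3 - <<'E'
from h import *
check(["FL","FR"],save="pics/t10.png")
legs([(.665,-.1676,.12)])
legs([],.26)
E
```

```text
FL changed px 0
FR changed px 0
t 31.7667 pos [ 0.4515 -0.3569  0.1366] phi 0.104 tilt [0.001 0.   ] q7 0.93 F [0.2 0.9 0.6] w 0.697 gf 0.0
 turn z -0.0
 -> (0.665, -0.1676, 0.12) [0.83  1.161 0.083] rows>= 8.0
t 31.7667 pos [ 0.4515 -0.3569  0.1366] phi 0.104 tilt [0.001 0.   ] q7 0.93 F [0.2 0.9 0.6] w 0.697 gf 0.0
 turn z -0.104
```

Emit:
send_rows([
  [[0, 0, 0, 0.083, 0.116, 0, 0.7], [0, 0, 0, 0.083, 0.116, 0, 0.7], [0, 0, 0, 0.083, 0.116, 0, 0.7], [0, 0, 0, 0.083, 0.116, 0, 0.7], [0, 0, 0, 0.083, 0.116, 0, 0.7], [0, 0, 0, 0.083, 0.116, 0, 0.7], [0, 0, 0, 0.083, 0.116, 0, 0.7], [0, 0, 0, 0.083, 0.116, 0.02, 0.7], [0, 0, 0, 0.083, 0.116, 0.03, 0.7], [0, 0, 0, 0.083, 0.116, 0.03, 0.7], [0, 0, -0.052, 0, 0, 0, 0.7], [0, 0, -0.052, 0, 0, 0, 0.7], [0, 0, 0, 0, 0, 0, 0.7], [0, 0, 0, 0, 0, 0, 0.7], [0, 0, 0, 0, 0, 0, 0.7]],
])

```text
clock: 33.02
position: [0.6641, -0.1681, 0.1197]
ee_rot: [0.611, 0.792, -0.0, -0.0]
ft_force: [0.6, 0.1, 1.1]
grip_width: 0.703
grasp_force: 0.0
```

```bash
python3 - <<'E'
from h import *
check(["FL"])
legs([(.665,-.1676,.12),(.665,-.1676,.01)],.26)
E
```

```text
FL changed px 0
t 33.0667 pos [ 0.6642 -0.168   0.1199] phi 0.258 tilt [-0.  0.] q7 0.69 F [0.3 0.2 0. ] w 0.703 gf 0.0
 turn z -0.002
 -> (0.665, -0.1676, 0.12) [ 0.001  0.004 -0.001] rows>= 1.0
 -> (0.665, -0.1676, 0.01) [0.   0.   0.55] rows>= 3.0
```

Emit:
send_rows([
  [[0, 0, 0, 0.001, 0.004, 0.12, 0.7], [0, 0, 0, 0, 0, 0.12, 0.7], [0, 0, 0, 0, 0, 0.12, 0.7], [0, 0, 0, 0, 0, 0.09, 0.7], [0, 0, 0, 0, 0, 0.06, 0.7], [0, 0, 0, 0, 0, 0.04, 0.7], [0, 0, 0, 0, 0, 0, 0.7], [0, 0, 0, 0, 0, 0, 0.15], [0, 0, 0, 0, 0, 0, 0.15], [0, 0, 0, 0, 0, 0, 0.15], [0, 0, 0, 0, 0, 0, 0.15], [0, 0, 0, 0, 0, 0, 0.15], [0, 0, 0, 0, 0, -0.05, 0.15], [0, 0, 0, 0, 0, -0.1, 0.15], [0, 0, 0, 0, 0, -0.15, 0.15], [0, 0, 0, 0, 0, -0.15, 0.15], [0, 0, 0, 0, 0, -0.15, 0.15], [0, 0, 0, 0, 0, 0, 0.15], [0, 0, 0, 0, 0, 0, 0.15], [0, 0, 0, 0, 0, 0, 0.15]],
])

```text
clock: 34.73
position: [0.6649, -0.167, 0.1297]
ee_rot: [0.609, 0.793, 0.0, -0.0]
ft_force: [0.5, 0.0, -1.9]
grip_width: 0.384
grasp_force: 60.4
```

```bash
python3 - <<'E'
from h import *
a=loc(*BIN,0,.04);b=loc(*BIN,0,-.04);print(a,b)
legs([(*b,.14)])
legs([],1.581)
E
```

```text
[ 0.6071 -0.3033] [ 0.6079 -0.3833]
t 34.7333 pos [ 0.6649 -0.167   0.1297] phi 0.26 tilt [-0.001  0.001] q7 0.69 F [ 0.5  0.  -1.9] w 0.384 gf 60.4
 turn z -0.0
 -> (np.float64(0.6079), np.float64(-0.3833), 0.14) [-0.972 -0.554 -0.051] rows>= 6.0
t 34.7333 pos [ 0.6649 -0.167   0.1297] phi 0.26 tilt [-0.001  0.001] q7 0.69 F [ 0.5  0.  -1.9] w 0.384 gf 60.4
 turn z -0.88
```

Emit:
send_rows([
  [[0, 0, 0, -0.1215, -0.0693, -0.01, 0.15], [0, 0, 0, -0.1215, -0.0693, -0.01, 0.15], [0, 0, 0, -0.1215, -0.0693, -0.01, 0.15], [0, 0, 0, -0.1215, -0.0693, -0.01, 0.15], [0, 0, 0, -0.1215, -0.0693, -0.01, 0.15], [0, 0, 0, -0.1215, -0.0693, 0, 0.15], [0, 0, 0, -0.1215, -0.0693, 0, 0.15], [0, 0, 0, -0.1215, -0.0693, 0, 0.15], [0, 0, -0.08, 0, 0, 0, 0.15], [0, 0, -0.08, 0, 0, 0, 0.15], [0, 0, -0.08, 0, 0, 0, 0.15], [0, 0, -0.08, 0, 0, 0, 0.15], [0, 0, -0.08, 0, 0, 0, 0.15], [0, 0, -0.08, 0, 0, 0, 0.15], [0, 0, -0.08, 0, 0, 0, 0.15], [0, 0, -0.08, 0, 0, 0, 0.15], [0, 0, -0.08, 0, 0, 0, 0.15], [0, 0, -0.08, 0, 0, 0, 0.15], [0, 0, -0.08, 0, 0, 0, 0.15], [0, 0, 0, 0, 0, 0, 0.15]],
])

```text
clock: 36.4
position: [0.6074, -0.3832, 0.1383]
ee_rot: [-0.008, 1.0, 0.001, -0.001]
ft_force: [0.8, 0.4, -2.6]
grip_width: 0.383
grasp_force: 60.3
```

Emit:
send_rows([
  [[0, 0, 0, 0, 0, 0, 0.15], [0, 0, 0, 0, 0, 0, 0.15]],
])

```text
clock: 36.57
position: [0.6079, -0.3834, 0.1392]
ee_rot: [-0.003, 1.0, 0.0, -0.001]
ft_force: [0.0, 0.4, -2.6]
grip_width: 0.383
grasp_force: 60.3
```

```bash
python3 - <<'E'
from h import *
b=loc(*BIN,0,-.04)
legs([(*b,.14),(*b,.02)],1.581)
E
```

```text
t 36.5667 pos [ 0.6079 -0.3834  0.1392] phi 1.576 tilt [-0.001  0.001] q7 2.23 F [ 0.   0.4 -2.6] w 0.383 gf 60.3
 turn z -0.003
 -> (np.float64(0.6079), np.float64(-0.3833), 0.14) [-0.     0.001 -0.004] rows>= 1.0
 -> (np.float64(0.6079), np.float64(-0.3833), 0.02) [0.  0.  0.6] rows>= 3.0
```

Emit:
send_rows([
  [[0, 0, 0, 0, 0, 0.12, 0.15], [0, 0, 0, 0, 0, 0.12, 0.15], [0, 0, 0, 0, 0, 0.12, 0.15], [0, 0, 0, 0, 0, 0.12, 0.15], [0, 0, 0, 0, 0, 0.07, 0.15], [0, 0, 0, 0, 0, 0.04, 0.15], [0, 0, 0, 0, 0, 0, 0.15], [0, 0, 0, 0, 0, 0, 0.53], [0, 0, 0, 0, 0, 0, 0.53], [0, 0, 0, 0, 0, 0, 0.53], [0, 0, 0, 0, 0, -0.1, 0.53], [0, 0, 0, 0, 0, -0.15, 0.53], [0, 0, 0, 0, 0, -0.15, 0.53], [0, 0, 0, 0, 0, -0.15, 0.53], [0, 0, 0, 0, 0, -0.05, 0.53], [0, 0, 0, 0, 0, 0, 0.7], [0, 0, 0, 0, 0, 0, 0.7]],
])

```text
clock: 37.98
position: [0.6087, -0.384, 0.1433]
ee_rot: [-0.005, 1.0, -0.0, 0.001]
ft_force: [0.2, -0.2, -0.9]
grip_width: 0.698
grasp_force: 0.0
```

```bash
python3 - <<'E'
from h import *
check(["FL"],save="pics/t11.png")
legs([(.6655,.09,.12)])
legs([],.185)
E
```

```text
FL changed px 0
t 38.0333 pos [ 0.6081 -0.3835  0.1418] phi 1.58 tilt [-0.  0.] q7 2.23 F [ 0.   0.7 -0.6] w 0.702 gf 0.0
 turn z -0.0
 -> (0.6655, 0.09, 0.12) [-0.31   2.365  0.109] rows>= 12.0
t 38.0333 pos [ 0.6081 -0.3835  0.1418] phi 1.58 tilt [-0.  0.] q7 2.23 F [ 0.   0.7 -0.6] w 0.702 gf 0.0
 turn z 0.93
```

Emit:
send_rows([
  [[0, 0, 0, -0.0207, 0.1577, 0, 0.7], [0, 0, 0, -0.0207, 0.1577, 0, 0.7], [0, 0, 0, -0.0207, 0.1577, 0, 0.7], [0, 0, 0, -0.0207, 0.1577, 0, 0.7], [0, 0, 0, -0.0207, 0.1577, 0, 0.7], [0, 0, 0, -0.0207, 0.1577, 0, 0.7], [0, 0, 0, -0.0207, 0.1577, 0, 0.7], [0, 0, 0, -0.0207, 0.1577, 0, 0.7], [0, 0, 0, -0.0207, 0.1577, 0, 0.7], [0, 0, 0, -0.0207, 0.1577, 0, 0.7], [0, 0, 0, -0.0207, 0.1577, 0.02, 0.7], [0, 0, 0, -0.0207, 0.1577, 0.02, 0.7], [0, 0, 0, -0.0207, 0.1577, 0.02, 0.7], [0, 0, 0, -0.0207, 0.1577, 0.02, 0.7], [0, 0, 0, -0.0207, 0.1577, 0.02, 0.7]],
])

```text
clock: 39.28
position: [0.6649, 0.0915, 0.1204]
ee_rot: [-0.005, 1.0, -0.0, -0.001]
ft_force: [0.6, 0.2, 0.3]
grip_width: 0.7
grasp_force: 0.0
```

Emit:
send_rows([
  [[0, 0, 0.0775, 0, 0, 0, 0.7], [0, 0, 0.0775, 0, 0, 0, 0.7], [0, 0, 0.0775, 0, 0, 0, 0.7], [0, 0, 0.0775, 0, 0, 0, 0.7], [0, 0, 0.0775, 0, 0, 0, 0.7], [0, 0, 0.0775, 0, 0, 0, 0.7], [0, 0, 0.0775, 0, 0, 0, 0.7], [0, 0, 0.0775, 0, 0, 0, 0.7], [0, 0, 0.0775, 0, 0, 0, 0.7], [0, 0, 0.0775, 0, 0, 0, 0.7], [0, 0, 0.0775, 0, 0, 0, 0.7], [0, 0, 0.0775, 0, 0, 0, 0.7], [0, 0, 0, 0, 0, 0, 0.7], [0, 0, 0, 0, 0, 0, 0.7], [0, 0, 0, 0, 0, 0, 0.7]],
])

```text
clock: 40.53
position: [0.6654, 0.0899, 0.1214]
ee_rot: [0.637, 0.771, -0.0, -0.0]
ft_force: [0.8, 0.2, -0.3]
grip_width: 0.702
grasp_force: 0.0
```

```bash
python3 - <<'E'
from h import *
legs([(.6655,.09,.12),(.6655,.09,.01)],.185)
im=optics.camera("scene")[:,:,::-1].astype(int);r=cv2.imread("pics/scene0.png").astype(int)
u,v=proj("scene",OBJ["FL"])[0].astype(int);D=(abs(im-r).max(2)>50);print(D[v-15:v+18,u-22:u+22].sum(),D[v:v+18,u-22:u+22].sum())
E
```

```text
t 40.5333 pos [0.6654 0.0899 0.1214] phi 0.189 tilt [-0.001 -0.   ] q7 0.19 F [ 0.8  0.2 -0.3] w 0.702 gf 0.0
 turn z 0.003
 -> (0.6655, 0.09, 0.12) [0.    0.001 0.007] rows>= 1.0
 -> (0.6655, 0.09, 0.01) [0.   0.   0.55] rows>= 3.0
55 46
```

Emit:
send_rows([
  [[0, 0, 0, 0, 0, 0.12, 0.7], [0, 0, 0, 0, 0, 0.12, 0.7], [0, 0, 0, 0, 0, 0.12, 0.7], [0, 0, 0, 0, 0, 0.1, 0.7], [0, 0, 0, 0, 0, 0.06, 0.7], [0, 0, 0, 0, 0, 0.035, 0.7], [0, 0, 0, 0, 0, 0, 0.7], [0, 0, 0, 0, 0, 0, 0.15], [0, 0, 0, 0, 0, 0, 0.15], [0, 0, 0, 0, 0, 0, 0.15], [0, 0, 0, 0, 0, 0, 0.15], [0, 0, 0, 0, 0, 0, 0.15], [0, 0, 0, 0, 0, -0.05, 0.15], [0, 0, 0, 0, 0, -0.1, 0.15], [0, 0, 0, 0, 0, -0.15, 0.15], [0, 0, 0, 0, 0, -0.15, 0.15], [0, 0, 0, 0, 0, -0.15, 0.15], [0, 0, 0, 0, 0, 0, 0.15], [0, 0, 0, 0, 0, 0, 0.15], [0, 0, 0, 0, 0, 0, 0.15]],
])

```text
clock: 42.25
position: [0.6653, 0.0901, 0.1308]
ee_rot: [0.639, 0.77, -0.0, -0.0]
ft_force: [-0.6, 0.5, -2.1]
grip_width: 0.382
grasp_force: 60.3
```

```bash
python3 - <<'E'
from h import *
a=loc(*BIN,0,.042)
legs([(*a,.145)])
legs([],1.581)
E
```

```text
t 42.25 pos [0.6653 0.0901 0.1308] phi 0.186 tilt [-0.001  0.   ] q7 0.19 F [-0.6  0.5 -2.1] w 0.382 gf 60.3
 turn z -0.0
 -> (np.float64(0.6071), np.float64(-0.3013), 0.145) [-1.87  -0.647 -0.071] rows>= 10.0
t 42.25 pos [0.6653 0.0901 0.1308] phi 0.186 tilt [-0.001  0.   ] q7 0.19 F [-0.6  0.5 -2.1] w 0.382 gf 60.3
 turn z -0.93
```

Emit:
send_rows([
  [[0, 0, 0, -0.1438, -0.0498, -0.01, 0.15], [0, 0, 0, -0.1438, -0.0498, -0.01, 0.15], [0, 0, 0, -0.1438, -0.0498, -0.01, 0.15], [0, 0, 0, -0.1438, -0.0498, -0.01, 0.15], [0, 0, 0, -0.1438, -0.0498, -0.01, 0.15], [0, 0, 0, -0.1438, -0.0498, -0.01, 0.15], [0, 0, 0, -0.1438, -0.0498, -0.01, 0.15], [0, 0, 0, -0.1438, -0.0498, 0, 0.15], [0, 0, 0, -0.1438, -0.0498, 0, 0.15], [0, 0, 0, -0.1438, -0.0498, 0, 0.15], [0, 0, 0, -0.1438, -0.0498, 0, 0.15], [0, 0, 0, -0.1438, -0.0498, 0, 0.15], [0, 0, 0, -0.1438, -0.0498, 0, 0.15]],
])

```text
clock: 43.33
position: [0.6063, -0.3022, 0.1434]
ee_rot: [0.639, 0.77, -0.0, -0.001]
ft_force: [0.4, 0.5, -2.1]
grip_width: 0.387
grasp_force: 60.3
```

Emit:
send_rows([
  [[0, 0, -0.0775, 0, 0, 0, 0.15], [0, 0, -0.0775, 0, 0, 0, 0.15], [0, 0, -0.0775, 0, 0, 0, 0.15], [0, 0, -0.0775, 0, 0, 0, 0.15], [0, 0, -0.0775, 0, 0, 0, 0.15], [0, 0, -0.0775, 0, 0, 0, 0.15], [0, 0, -0.0775, 0, 0, 0, 0.15], [0, 0, -0.0775, 0, 0, 0, 0.15], [0, 0, -0.0775, 0, 0, 0, 0.15], [0, 0, -0.0775, 0, 0, 0, 0.15], [0, 0, -0.0775, 0, 0, 0, 0.15], [0, 0, -0.0775, 0, 0, 0, 0.15], [0, 0, 0, 0, 0, 0, 0.15], [0, 0, 0, 0, 0, 0, 0.15], [0, 0, 0, 0, 0, 0, 0.15]],
])

```text
clock: 44.58
position: [0.607, -0.3012, 0.1442]
ee_rot: [-0.003, 1.0, 0.0, -0.001]
ft_force: [-0.5, 0.6, -1.6]
grip_width: 0.385
grasp_force: 60.2
```

```bash
python3 - <<'E'
from h import *
a=loc(*BIN,0,.042)
legs([(*a,.14),(*a,.02)],1.581)
E
```

```text
t 44.5833 pos [ 0.607  -0.3012  0.1442] phi 1.577 tilt [-0.001  0.001] q7 2.1 F [-0.5  0.6 -1.6] w 0.385 gf 60.2
 turn z -0.003
 -> (np.float64(0.6071), np.float64(-0.3013), 0.14) [-0.    -0.001  0.021] rows>= 1.0
 -> (np.float64(0.6071), np.float64(-0.3013), 0.02) [0.  0.  0.6] rows>= 3.0
```

Emit:
send_rows([
  [[0, 0, 0, 0, 0, 0.12, 0.15], [0, 0, 0, 0, 0, 0.12, 0.15], [0, 0, 0, 0, 0, 0.12, 0.15], [0, 0, 0, 0, 0, 0.12, 0.15], [0, 0, 0, 0, 0, 0.09, 0.15], [0, 0, 0, 0, 0, 0.04, 0.15], [0, 0, 0, 0, 0, 0, 0.15], [0, 0, 0, 0, 0, 0, 0.53], [0, 0, 0, 0, 0, 0, 0.53], [0, 0, 0, 0, 0, 0, 0.53], [0, 0, 0, 0, 0, -0.1, 0.53], [0, 0, 0, 0, 0, -0.15, 0.53], [0, 0, 0, 0, 0, -0.15, 0.53], [0, 0, 0, 0, 0, -0.2, 0.53], [0, 0, 0, 0, 0, -0.2, 0.53], [0, 0, 0, 0, 0, -0.2, 0.2], [0, 0, 0, 0, 0, -0.2, 0], [0, 0, 0, 0, 0.15, 0, 0], [0, 0, 0, 0, 0.15, 0, 0], [0, 0, 0, 0, 0.15, 0, 0]],
])

```text
clock: 46.25
position: [0.6068, -0.2111, 0.2654]
ee_rot: [-0.004, 1.0, -0.0, 0.002]
ft_force: [0.1, 0.4, -0.6]
grip_width: 0.002
grasp_force: 0.0
```

```bash
python3 - <<'E'
from h import *
legs([])
check([],save="pics/t12.png");t=cv2.imread("pics/t12.png")
cv2.imwrite("pics/s12.png",cv2.resize(t[120:330,70:470],(800,420),interpolation=cv2.INTER_CUBIC))
E
```

```text
t 46.25 pos [ 0.6068 -0.2111  0.2654] phi 1.579 tilt [ 0.003 -0.001] q7 1.94 F [ 0.1  0.4 -0.6] w 0.002 gf 0.0
 turn z -0.0
```

View pics/s12.png

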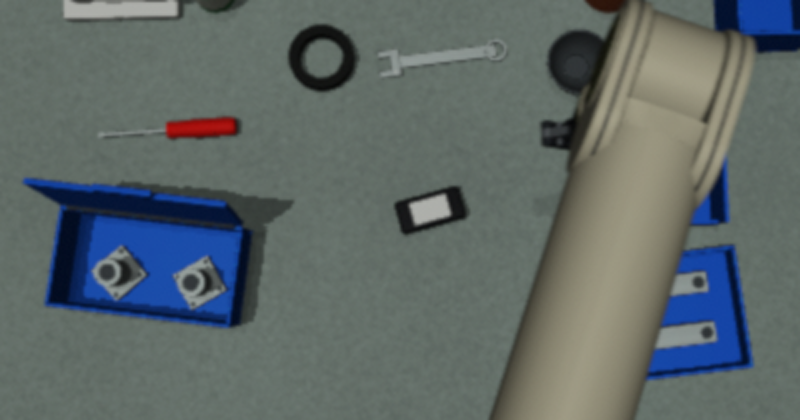

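The lid is open, both sleeves stand at (117,270) and (197,283), and the bars lie in the tray at about (685,290–335). Next is the lid, pushed over along an arc from behind.

```bash
python3 - <<'E'
from h import *
b=loc(*CASE,.15,0);print(b)
legs([(*b,.265),(*b,.15)],None)
legs([],1.436)
print("rows tool dx,dz per theta step")
p=np.array([.15,.15])
for th in [1.7,1.6]+list(np.arange(1.5,-.01,-.1)):
    q=np.array([.065-.115*np.cos(th)+.008*np.sin(th)+.011,.08+.115*np.sin(th)+.008*np.cos(th)-.011])
    e=(q-p)/.2;p=q;print(round(th,2),q.round(3),[round(-e[0],3),round(-e[1],3)])
E
```

```text
[0.6386 0.3023]
t 46.3 pos [ 0.6083 -0.203   0.265 ] phi 1.587 tilt [0.003 0.004] q7 1.93 F [5.  4.6 0.3] w 0.001 gf 0.0
 turn z -0.0
 -> (np.float64(0.6386), np.float64(0.3023), 0.265) [-0.191  2.524  0.   ] rows>= 13.0
 -> (np.float64(0.6386), np.float64(0.3023), 0.15) [0.    0.    0.575] rows>= 3.0
t 46.3 pos [ 0.6083 -0.203   0.265 ] phi 1.587 tilt [0.003 0.004] q7 1.93 F [5.  4.6 0.3] w 0.001 gf 0.0
 turn z 0.1
rows tool dx,dz per theta step
1.7 [0.099 0.182] [np.float64(0.256), np.float64(-0.16)]
1.6 [0.087 0.184] [np.float64(0.057), np.float64(-0.009)]
1.5 [0.076 0.184] [np.float64(0.058), np.float64(-0.003)]
1.4 [0.064 0.184] [np.float64(0.058), np.float64(0.003)]
1.3 [0.053 0.182] [np.float64(0.057), np.float64(0.009)]
1.2 [0.042 0.179] [np.float64(0.056), np.float64(0.014)]
1.1 [0.031 0.175] [np.float64(0.054), np.float64(0.02)]
1.0 [0.021 0.17 ] [np.float64(0.052), np.float64(0.025)]
0.9 [0.011 0.164] [np.float64(0.049), np.float64(0.03)]
0.8 [0.002 0.157] [np.float64(0.046), np.float64(0.035)]
0.7 [-0.007  0.149] [np.float64(0.042), np.float64(0.039)]
0.6 [-0.014  0.141] [np.float64(0.038), np.float64(0.043)]
0.5 [-0.021  0.131] [np.float64(0.033), np.float64(0.047)]
0.4 [-0.027  0.121] [np.float64(0.029), np.float64(0.05)]
0.3 [-0.031  0.111] [np.float64(0.023), np.float64(0.053)]
0.2 [-0.035  0.1  ] [np.float64(0.018), np.float64(0.055)]
0.1 [-0.038  0.088] [np.float64(0.013), np.float64(0.056)]
-0.0 [-0.039  0.077] [np.float64(0.007), np.float64(0.057)]
```

Emit:
send_rows([
  [[0, 0, 0, -0.012, 0.155, 0, 0], [0, 0, 0, -0.012, 0.155, 0, 0], [0, 0, 0, -0.012, 0.155, 0, 0], [0, 0, 0, -0.012, 0.155, 0, 0], [0, 0, 0, -0.012, 0.155, 0, 0], [0, 0, 0, -0.012, 0.155, 0, 0], [0, 0, 0, -0.012, 0.155, 0, 0], [0, 0, 0, -0.012, 0.155, 0, 0], [0, 0, 0, -0.012, 0.155, 0, 0], [0, 0, 0, -0.012, 0.155, 0, 0], [0, 0, 0, -0.012, 0.155, 0, 0], [0, 0, 0, -0.012, 0.155, 0, 0], [0, 0, 0, -0.012, 0.155, 0, 0], [0, 0, 0, -0.012, 0.155, 0, 0], [0, 0, 0, -0.012, 0.155, 0, 0], [0, 0, 0, -0.012, 0.155, 0, 0], [0, 0, 0.05, 0, 0, 0, 0], [0, 0, 0.05, 0, 0, 0, 0], [0, 0, 0, 0, 0, 0, 0], [0, 0, 0, 0, 0, 0, 0]],
])

```text
clock: 47.97
position: [0.6406, 0.2846, 0.2641]
ee_rot: [0.069, 0.998, 0.0, 0.001]
ft_force: [-0.0, -0.4, -0.4]
grip_width: -0.001
grasp_force: 0.0
```

```bash
python3 - <<'E'
from h import *
legs([(*loc(*CASE,.15,0),.182)],1.436)
E
```

```text
t 47.9667 pos [0.6406 0.2846 0.2641] phi 1.432 tilt [0.001 0.   ] q7 1.0 F [-0.  -0.4 -0.4] w -0.001 gf 0.0
 turn z -0.003
 -> (np.float64(0.6386), np.float64(0.3023), 0.182) [0.022 0.087 0.411] rows>= 3.0
```

Emit:
send_rows([
  [[0, 0, -0.003, 0.022, 0.087, 0.1, 0], [0, 0, 0, 0, 0, 0.12, 0], [0, 0, 0, 0, 0, 0.12, 0], [0, 0, 0, 0, 0, 0.07, 0], [0, 0, 0, 0.085, 0, 0, 0], [0, 0, 0, 0.085, 0, 0, 0], [0, 0, 0, 0.085, 0, 0, 0], [0, 0, 0, 0.057, 0, -0.009, 0], [0, 0, 0, 0.058, 0, -0.003, 0], [0, 0, 0, 0.058, 0, 0.003, 0], [0, 0, 0, 0.057, 0, 0.009, 0], [0, 0, 0, 0.056, 0, 0.014, 0], [0, 0, 0, 0.054, 0, 0.02, 0], [0, 0, 0, 0.052, 0, 0.025, 0]],
])

```text
clock: 49.13
position: [0.511, 0.3199, 0.1711]
ee_rot: [0.067, 0.998, 0.001, 0.002]
ft_force: [0.3, 0.1, 2.9]
grip_width: 0.003
grasp_force: 1.5
```

Emit:
send_rows([
  [[0, 0, 0, 0.049, 0, 0.03, 0], [0, 0, 0, 0.046, 0, 0.035, 0], [0, 0, 0, 0.042, 0, 0.039, 0]],
])

```text
clock: 49.38
position: [0.4836, 0.3239, 0.15]
ee_rot: [0.067, 0.998, 0.001, 0.001]
ft_force: [0.7, 0.8, 4.1]
grip_width: -0.003
grasp_force: 1.5
```

```bash
python3 - <<'E'
from h import *
legs([(*loc(*CASE,-.007,0),.149)],1.436)
im=optics.camera("scene")[:,:,::-1]
cv2.imwrite("pics/s13.png",cv2.resize(im[40:260,240:540],(800,587),interpolation=cv2.INTER_CUBIC))
E
```

```text
t 49.3833 pos [0.4836 0.3239 0.15  ] phi 1.437 tilt [0.003 0.002] q7 0.8 F [0.7 0.8 4.1] w -0.003 gf 1.5
 turn z 0.0
 -> (np.float64(0.4831), np.float64(0.3234), 0.149) [ 0.002 -0.003  0.005] rows>= 1.0
```

View pics/s13.png

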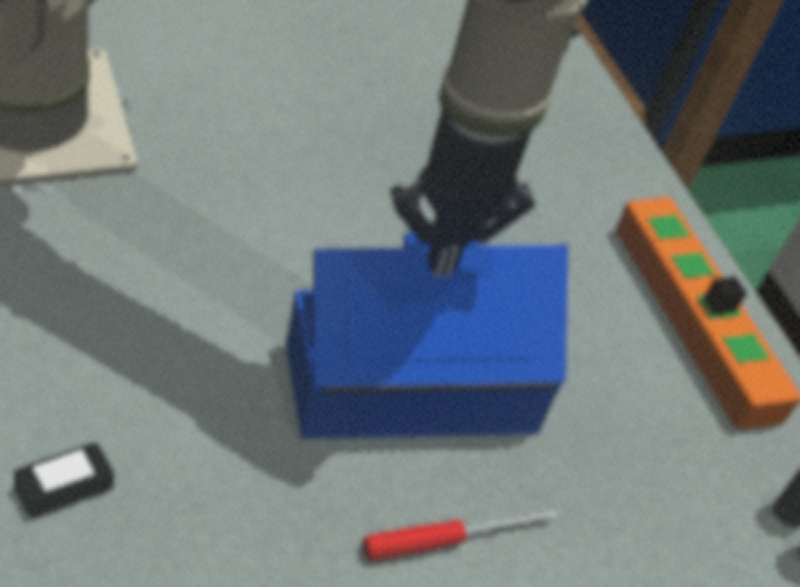

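The lid is following the fingertips, now at about 0.5–0.7 rad with the tips at (443,270) near its free edge. I'll continue the arc down.

Emit:
send_rows([
  [[0, 0, 0, 0.038, 0, 0.043, 0], [0, 0, 0, 0.033, 0, 0.047, 0], [0, 0, 0, 0.029, 0, 0.05, 0], [0, 0, 0, 0.023, 0, 0.053, 0], [0, 0, 0, 0.018, 0, 0.055, 0], [0, 0, 0, 0.013, 0, 0.045, 0], [0, 0, 0, 0, 0, 0, 0], [0, 0, 0, 0, 0, 0, 0]],
])

```text
clock: 50.1
position: [0.452, 0.3276, 0.089]
ee_rot: [0.068, 0.998, -0.001, -0.001]
ft_force: [0.4, -0.8, 1.1]
grip_width: 0.002
grasp_force: 0.0
```

Emit:
send_rows([
  [[0, 0, 0, 0, 0, 0.02, 0], [0, 0, 0, 0, 0, 0.02, 0], [0, 0, 0, 0, 0, 0, 0], [0, 0, 0, 0, 0, 0, 0]],
])

```text
clock: 50.43
position: [0.4525, 0.3281, 0.0818]
ee_rot: [0.068, 0.998, -0.0, -0.0]
ft_force: [-0.2, 0.2, -0.4]
grip_width: 0.0
grasp_force: 0.0
```

```bash
python3 - <<'E'
from h import *
legs([(*loc(*CASE,-.066,0),.11)],1.436)
E
```

```text
t 50.4333 pos [0.4525 0.3281 0.0818] phi 1.435 tilt [-0. -0.] q7 0.76 F [-0.2  0.2 -0.4] w 0.0 gf 0.0
 turn z -0.001
 -> (np.float64(0.4246), np.float64(0.3314), 0.11) [ 0.14  -0.002 -0.141] rows>= 1.0
```

Emit:
send_rows([
  [[0, 0, 0, 0, 0, -0.14, 0], [0, 0, 0, 0.14, 0, 0, 0], [0, 0, 0, 0, 0, 0.07, 0], [0, 0, 0, 0, 0, 0.05, 0], [0, 0, 0, 0, 0, 0.03, 0], [0, 0, 0, 0, 0, 0, 0], [0, 0, 0, 0, 0, 0, 0]],
])

```text
clock: 51.02
position: [0.425, 0.3314, 0.0795]
ee_rot: [0.068, 0.998, -0.001, -0.0]
ft_force: [0.0, -0.2, -0.2]
grip_width: 0.002
grasp_force: 0.0
```

Emit:
send_rows([
  [[0, 0, 0, 0, 0, 0.01, 0], [0, 0, 0, 0, 0, 0.01, 0], [0, 0, 0, 0, 0, 0, 0], [0, 0, 0, 0, 0, 0, 0]],
])

```text
clock: 51.35
position: [0.4248, 0.332, 0.076]
ee_rot: [0.068, 0.998, 0.0, 0.0]
ft_force: [0.5, 0.5, 1.5]
grip_width: 0.003
grasp_force: 0.0
```

Emit:
send_rows([
  [[0, 0, 0, 0, 0, 0.01, 0], [0, 0, 0, 0, 0, 0.005, 0], [0, 0, 0, 0, 0, 0, 0], [0, 0, 0, 0, 0, 0, 0]],
])

```text
clock: 51.68
position: [0.4249, 0.3322, 0.0754]
ee_rot: [0.068, 0.998, 0.0, 0.0]
ft_force: [-8.5, -7.1, 25.6]
grip_width: 0.0
grasp_force: 12.7
```

Emit:
send_rows([
  [[0, 0, 0, 0, 0, 0.005, 0], [0, 0, 0, 0, 0, 0, 0], [0, 0, 0, 0, 0, 0, 0], [0, 0, 0, 0, 0, 0, 0]],
])

```text
clock: 52.02
position: [0.425, 0.3323, 0.0753]
ee_rot: [0.068, 0.998, 0.001, 0.0]
ft_force: [-11.2, -10.0, 34.6]
grip_width: 0.003
grasp_force: 17.2
```

Emit:
send_rows([
  [[0, 0, 0, 0, 0, -0.05, 0], [0, 0, 0, 0, 0, -0.15, 0], [0, 0, 0, 0, 0, -0.2, 0], [0, 0, 0, 0, 0, -0.2, 0], [0, 0, 0, 0.1, 0.15, -0.1, 0], [0, 0, 0, 0.1, 0.15, 0, 0], [0, 0, 0, 0.1, 0.15, 0, 0], [0, 0, 0, 0.1, 0.15, 0, 0], [0, 0, 0, 0.1, 0.15, 0, 0], [0, 0, 0, 0.1, 0.15, 0, 0], [0, 0, 0, 0.1, 0.15, 0, 0], [0, 0, 0, 0.1, 0.15, 0, 0], [0, 0, 0, 0, 0, 0, 0], [0, 0, 0, 0, 0, 0, 0], [0, 0, 0, 0, 0, 0, 0]],
])

```text
clock: 53.27
position: [0.2991, 0.5911, 0.2117]
ee_rot: [0.068, 0.998, -0.0, 0.0]
ft_force: [0.6, -0.8, -0.1]
grip_width: 0.001
grasp_force: 0.0
```

```bash
python3 - <<'E'
from h import *
legs([])
t=optics.camera("top");b=t[:,:,2].astype(int);R0=t[:,:,0].astype(int)
blue=((b>90)&(b-R0>50)).astype(np.uint8)
# expected shut-lid outline at z=.088 vs observed blue blob
q=proj("top",[[*loc(*CASE,x,y),.088] for x,y in((-.065,-.12),(-.065,.12),(.065,.12),(.065,-.12))]);print("expected",q.round(1).tolist())
n,l,st,c=cv2.connectedComponentsWithStats(blue[190:300,70:215]);k=1+st[1:,4].argmax();
pts=np.argwhere(l==k)[:,::-1].astype(np.float32)+[70,190];print("lid blob",cv2.boxPoints(cv2.minAreaRect(pts.astype(np.float32))).round(1).tolist(),len(pts))
# steel pixels in tray and bin, and outside on the bench
g=t.astype(int);steel=((g.min(2)>140)&(np.ptp(g,axis=2)<30)).astype(np.uint8)
n,l,st,c=cv2.connectedComponentsWithStats(steel)
for i in range(1,n):
    if st[i,4]>15 and 130<c[i][1]<330 and 60<c[i][0]<470: print("bright",c[i].round(),st[i,4],ray("top",*c[i],.02)[:2].round(3))
r=cv2.imread("pics/top0.png")[:,:,::-1].astype(int);D=abs(g-r).max(2)>50
for nm,(u0,v0,u1,v1) in dict(driver=(115,172,195,196),tape=(212,130,250,168),spanner=(258,136,326,164),dish=(342,133,380,170),adapter=(265,210,305,240)).items(): print(nm,D[v0:v1,u0:u1].sum())
E
```

```text
t 53.2667 pos [0.2991 0.5911 0.2117] phi 1.435 tilt [ 0.    -0.001] q7 0.25 F [ 0.6 -0.8 -0.1] w 0.001 gf 0.0
 turn z -0.0
expected [[184.7, 283.9], [91.3, 272.7], [99.3, 222.0], [191.6, 232.8]]
lid blob [[89.80000305175781, 277.8999938964844], [96.4000015258789, 221.8000030517578], [190.5, 232.89999389648438], [183.89999389648438, 288.8999938964844]] 4956
bright [290. 148.] 157 [ 0.771 -0.064]
bright [267. 151.] 28 [ 0.764 -0.   ]
bright [382. 205.] 27 [ 0.608 -0.309]
bright [377. 218.] 19 [ 0.574 -0.293]
bright [407. 217.] 19 [ 0.575 -0.375]
bright [285. 224.] 189 [ 0.561 -0.045]
bright [396. 233.] 63 [ 0.531 -0.341]
bright [403. 263.] 187 [ 0.452 -0.356]
bright [407. 288.] 191 [ 0.386 -0.365]
driver 0
tape 0
spanner 0
dish 0
adapter 0
```

```bash
python3 -c "
from workcell import job
print(job.hand_in())"
```

```text
the job is handed in; nothing more can be done
None
```

The job is handed in: both sleeves are in the case with its lid pressed shut (about 35 N), both link bars are in the tray, both bearing feet are in the picking bin, and the bystanders show no movement in the images; I got no verdict back from the judging.

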